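# Stand the washed pan lids upright in the wire lid rack

### The job

Put the two washed pan lids away in the wire rack beside the sink: stand the large lid upright between the tines of the middle bay and the small lid between the tines of the front bay, both with the knob towards the front of the rack (the end away from the plate). Each lid must be fully home, its rim resting on both rails, and set down gently, not rammed or dropped. Leave the plate standing in the back bay and do not disturb the other things around.

Things in the scene. Friction and masses are not known exactly. Their poses are not given: they have to be found in the camera images.
- rack: Fixed steel-wire rack, 220 (its x) x 150 mm; pose varies. Origin: on the worktop under its centre; +x to its back end (wire hoop 170 mm high, plate before it), -x its front. Two rails along x at y = +-42 mm, wire 6 mm thick, centre line 30 mm above the worktop: a lid on its rim rests on both and centres itself. Bays at x = -80 (front), 0, +80 mm. Side frame at y = +-72 mm, 52 mm high.
- bay_middle (a point): Nominal middle of the middle bay, on the level of the rails' centre line; axes as the rack's. Its 4 upright tines (one before and one behind the lid's rim on each rail, wire 5 mm thick, tips 69 mm above the worktop, clear gap along x 11 mm) are one set clipped stiffly to the rails up to 9 mm before or behind this point: look or feel for them. Large lid, home: centre 65.7 mm above this point.
- bay_front (a point): Nominal middle of the front bay, made like the middle bay: its set of four tines, too, is clipped up to 9 mm before or behind this point (independently of the other set). Small lid, home: centre 44.2 mm above this point.
- large_lid: Flat steel pan lid, 150 mm across, lying knob up, known by its size; about 240 g +-30 %. Origin: centre of its flat underside, its z axis through the knob. Rim: flange 6 mm thick, 10 mm wide; inside it the lid domes to 16.5 mm at the centre. Black round knob on a thin stem: head a cylinder 30 mm in diameter, 34 to 57 mm above the underside, pinch it from any side, fingers tilted.
- small_lid: Flat steel pan lid, 116 mm across, lying knob up, known by its size; about 160 g +-30 %. Origin: centre of its flat underside, its z axis through the knob. Rim: flange 6 mm thick, 10 mm wide; inside it the lid domes to 16.5 mm at the centre. Black round knob on a thin stem: head a cylinder 30 mm in diameter, 34 to 57 mm above the underside, pinch it from any side, fingers tilted.
- large_lid_knob (a point): Middle of the large lid's knob head, on the lid's axis 46 mm above its underside: the point to grip.
- small_lid_knob (a point): Middle of the small lid's knob head, on the lid's axis 46 mm above its underside: the point to grip.
- plate: White side plate, 160 mm across, 8 mm thick, already standing on its rim in the back bay, facing the front of the rack. Loose, to be left alone. Origin: centre of the plate; its own z axis points up.
- mug_1: Small white mug with a coloured pattern, standing upside down behind the lids, 58 x 84 x 49 mm, loose bystander. Origin: centre of its underside.
- teaspoon_1: Steel teaspoon, 139 mm long, lying between the two lids, loose bystander. Origin: its middle, on the worktop.
- wooden_spoon_1: Wooden spoon, 292 mm long, lying behind the lids, loose bystander. Origin: its middle, on the worktop.
- garlic_1: Garlic bulb, 54 mm, loose bystander at the back. Origin: centre of its underside.
Not all that is in view belongs to the job. What is shaped like the small_lid but turquoise is not meant. Leave any orange look-alike of the large_lid alone.

How it is judged:
At the end, for the whole second after the job is handed in: Large lid in the middle bay, small in the front bay: standing between the tines, centred between the rails within 8 mm, within 4 mm of the fully seated height, axis within 8 degrees of the rack's length, knob to the front, at rest; plate still standing within 15 mm of its start (x of large_lid in the frame of bay_middle between -0.014 and 0.02 m and y of large_lid in the frame of bay_middle between -0.008 and 0.008 m and z of large_lid in the frame of bay_middle between 0.0617 and 0.0697 m and x of large_lid_knob in the frame of bay_middle below -0.02 m and angle between the z axis of large_lid and the x axis of bay_middle, either way round below 0.14 rad and linear speed of each of large_lid, small_lid below 0.02 m/s and angular speed of each of large_lid, small_lid below 0.15 rad/s and x of small_lid in the frame of bay_front between -0.014 and 0.02 m and y of small_lid in the frame of bay_front between -0.008 and 0.008 m and z of small_lid in the frame of bay_front between 0.0402 and 0.0482 m and x of small_lid_knob in the frame of bay_front below -0.02 m and angle between the z axis of small_lid and the x axis of bay_front, either way round below 0.14 rad and distance of plate from where it was at the start of the episode below 0.015 m and angle between plate's own z axis and vertical below 0.2 rad); the robot touches nothing.
It fails at once if a lid was rammed into the rack (more than 60 N) (contact force between any of large_lid, small_lid and rack above 60 N).
It fails at once if a lid was dropped (let go and fell faster than 0.35 m/s, some 6 mm of free fall) ((linear speed of large_lid above 0.35 m/s and contact force between the fingers and large_lid below 0.05 N) or (linear speed of small_lid above 0.35 m/s and contact force between the fingers and small_lid below 0.05 N)).
It fails at once if the plate was knocked or lifted (distance of plate from where it was at the start of the episode above 0.02 m or angle between plate's own z axis and vertical above 0.25 rad).
It fails at once if the mug, a spoon or the garlic was shoved aside (more than 30 mm) (distance of any of mug_1, teaspoon_1, wooden_spoon_1, garlic_1 from where it was at the start of the episode above 0.03 m).
It also fails if it takes over 64 s, if anything falls off the work surface, if the arm or the gripper's body presses on something with over 40 N, if the wrist force passes 120 N, or if a joint passes its speed limit or range.

### The arm

A 6-joint arm with a two-finger parallel gripper is mounted at the origin on a cart in front of the work surface, level with it; the furniture and walls round the work are solid. World frame = base frame: x ahead of the robot, y to its left, z up, the work surface at z = 0. Lengths are in m, angles in rad, forces in N, time in s.
With the tool pointing down it reaches from about 0.25 to 0.775 m from the base axis. Payload 4 kg.
Tool frame: the origin (TCP) lies midway between the tips of the shut fingers; the grasp point (between the pads) lies 19 mm behind it (robot.tcp_to_grasp is the distance from the TCP to the grasp point, in m); z points along the fingers, x is the direction in which the jaws open and shut, and the axes are right-handed (so a half turn about z gives the same grasp; the last joint's range is limited). The gripper opens to 94 mm and grips with 3 to 60 N. Pads are 16 mm wide; open, the fingers measure 119 mm over their backs; the gripper's body (75 mm by 177 mm) begins 78 mm behind the grasp point.
Start: joints at [1.034, 0.087, 1.371, -0, 1.684, -0.103], TCP at [0.231, 0.499, 0.206] pointing down, gripper open.
Joint ranges: [-3.1, 3.1], [-0.76, 2.03], [0.27, 2.55], [-1.08, 4.22], [0.17, 2.65], [-2.57, 2.57]. Speed limits (rad/s): [2.79, 2.79, 3.14, 3.14, 3.14, 3.14].

### API

Orientations are given as [roll, pitch, yaw] about the fixed x, y, z axes, in that order (R = Rz(yaw) Ry(pitch) Rx(roll)).
In Python, from bench import get_obs, vision, robot gives the robot as it stands.
- The arm moves only by the tool servo_tool, never from a script. Its argument "targets" is text: rows parted by semicolons, each of 7 numbers parted by spaces: the opening, from 0 (shut) to 1 (fully open), then the shift along the tool's x, y, z as a fraction of full scale, then the turn, a rotation vector about the tool's x, y, z as a fraction of full scale. A call has 1 to 12 rows; each row is the pose to reach, as a shift and turn from the pose commanded when the call began, along the tool's axes at that moment, turning the shorter way round; what a row does not reach only later rows make up. Full scale, the value 1, is 0.25 m for a shift and pi rad for a turn. A row lasts 1/12 s, in which the tool goes at most 41.7 mm and 7.16 degrees, less where a joint would pass 70% of its speed; a pose out of reach is approached as far as the arm can. A call with a number of a shift or a turn outside -1 to 1 is refused whole. A call with a gripper value outside its range is refused whole. The fingers move at their own pace and stop on an object; the grip force is fixed at half the most. Time passes only in rows, so rows that repeat a pose let the fingers close. It gives the time, the measured TCP pose, the force and the opening at its end, in the units of the state.
- get_obs(): the state, without advancing time (a new reading comes with each control period).
- vision.snapshot(name): name is "side" or "top"; returns a dict with "image" (480x640x3 uint8, red, green, blue), "mtx" (3x3 intrinsics, pixels), "world_from_camera" (4x4, takes a point from camera to world coordinates). Camera axes: x right, y down, z forward; pixel columns grow to the right and rows downward; lengths in m; the calibration is good to about 2 mm. A picture is of the moment at which its call begins. There is no depth.
- robot.close_job(): hands the job in, once; it reports no verdict.
The state is a dict: "time": time; "joint_positions": joint angles; "qvel": joint speeds; "joint_torque": joint torques, N m; "tool_pos": TCP position; "ee_rot": TCP orientation; "wrist_force": force on the tool from outside, world axes, zero at the start; "wrist_torque": the same for the moment, N m; "width": finger opening in m.
Only numpy, scipy, OpenCV 4.12 (cv2) and the standard library are available. Lean on these libraries where they do the work, as an engineer would, in place of code of your own. Each camera call takes 0.05 s, during which the arm holds its last target.

## Working session

There is one attempt and no reset: what is moved stays moved. The work goes in short steps, Python scripts to look and compute and a tool call to move; the robot and the scene stay as the last step left them, time stands still between calls to the robot, and variables do not carry over. Pictures are saved under pics/ and viewed, and the job is handed in when it is done.

Besides the shell and the picture viewer there is one more tool, called after "Call:" as a command line: name --argument value ..., lists and objects as JSON in quotes. servo_tool: Moves the arm, as the interface text tells. Its arguments: {"type":"object","properties":{"targets":{"type":"string"}},"required":["targets"]}

```bash
mkdir -p pics; ls; cat > h.py <<'E'
import numpy as np, cv2, pickle
from bench import get_obs, vision, robot
def snap(n,tag):
    s=vision.snapshot(n); cv2.imwrite(f'pics/{tag}.png',s['image'][:,:,::-1]); pickle.dump(s,open(f'{tag}.pkl','wb')); return s
def load(tag): return pickle.load(open(f'{tag}.pkl','rb'))
def ray(s,u,v):
    T=s['world_from_camera']; d=T[:3,:3]@np.linalg.inv(s['mtx'])@np.array([u,v,1.]); return T[:3,3],d/np.linalg.norm(d)
def onz(s,u,v,z):
    o,d=ray(s,u,v); return o+d*(z-o[2])/d[2]
def proj(s,p):
    T=np.linalg.inv(s['world_from_camera']); c=T[:3,:3]@np.asarray(p,float)+T[:3,3]; q=s['mtx']@c; return q[:2]/q[2]
E
python3 - <<'E'
from h import *
for n in('side','top'):
    s=snap(n,n+'0'); print(n,s['mtx'].round(1).tolist(),s['world_from_camera'].round(3).tolist())
o=get_obs()
print(o)
E
```

```text
pics
side [[540.8, 0.0, 317.8], [0.0, 540.8, 236.7], [0.0, 0.0, 1.0]] [[-0.997, -0.047, 0.068, 0.451], [-0.08, 0.35, -0.933, 1.292], [0.02, -0.936, -0.353, 0.62], [0.0, 0.0, 0.0, 1.0]]
top [[455.5, 0.0, 323.1], [0.0, 455.5, 247.3], [0.0, 0.0, 1.0]] [[-0.022, -0.982, 0.188, 0.333], [-1.0, 0.021, -0.008, -0.11], [0.004, -0.188, -0.982, 1.306], [0.0, 0.0, 0.0, 1.0]]
{'time': 0.1, 'joint_positions': array([ 1.03388860e+00,  8.78803232e-02,  1.37209222e+00, -1.52099394e-05,
        1.68362202e+00, -1.03160875e-01]), 'qvel': array([ 0.00074096, -0.00147441, -0.00441653,  0.00063413,  0.00037773,
       -0.00037382]), 'joint_torque': array([ 2.84660717e-03, -3.41252267e+01, -3.03301120e+01,  7.20658712e-02,
        3.04095203e-02, -1.07185326e-04]), 'tool_pos': array([0.23093217, 0.49861733, 0.20442719]), 'ee_rot': array([-3.14140154e+00,  1.99282650e-03,  1.13704797e+00]), 'wrist_force': array([-0.40917051, -0.04076803, -0.2000053 ]), 'wrist_torque': array([ 0.01139308, -0.00506786, -0.02912706]), 'width': 0.09369180445098271}
```

View pics/side0.png

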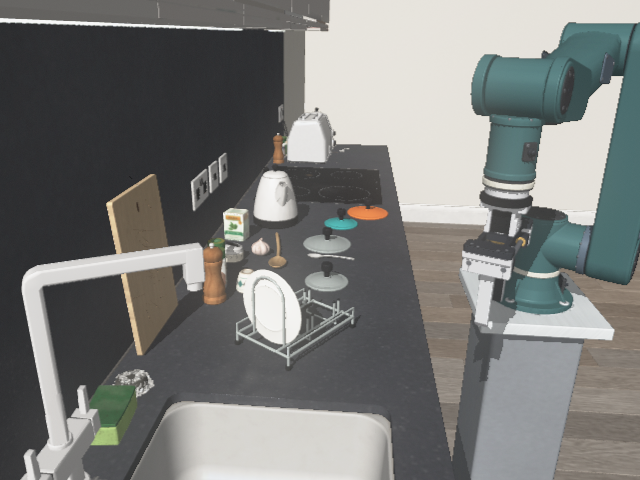

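View pics/top0.png

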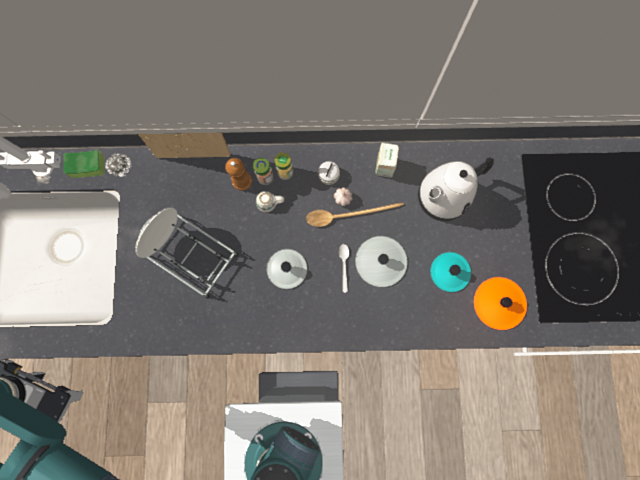

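Candidates: steel lid (287,268), steel lid (382,261), turquoise (451,271) and orange (500,303). The grey steel ones fit: larger = large lid and smaller = small lid. I'll confirm this with crops.

```bash
python3 - <<'E'
from h import *
t=load('top0');s=load('side0')
im=t['image'][:,:,::-1]
cv2.imwrite('pics/c1.png',cv2.resize(im[195:310,125:250],None,fx=5,fy=5,interpolation=cv2.INTER_CUBIC))
cv2.imwrite('pics/c2.png',cv2.resize(im[220:310,255:415],None,fx=5,fy=5,interpolation=cv2.INTER_CUBIC))
im=s['image'][:,:,::-1]
cv2.imwrite('pics/c3.png',cv2.resize(im[225:370,225:365],None,fx=4,fy=4,interpolation=cv2.INTER_CUBIC))
# lids: knob centres by dark mask; outline ellipse
g=cv2.cvtColor(t['image'],cv2.COLOR_RGB2GRAY)
for nm,(x0,y0,x1,y1) in dict(small=(262,243,312,293),large=(350,230,412,291)).items():
    sub=g[y0:y1,x0:x1]
    m=((sub>75)).astype(np.uint8)
    n,l,st,c=cv2.connectedComponentsWithStats(m); i=1+np.argmax(st[1:,4]); 
    cs,_=cv2.findContours((l==i).astype(np.uint8),cv2.RETR_EXTERNAL,cv2.CHAIN_APPROX_NONE)
    c=max(cs,key=len); (cx,cy),ax,a=cv2.fitEllipse(c); cx+=x0;cy+=y0
    p=onz(t,cx,cy,.005); 
    w=[onz(t,cx-ax[0]/2,cy,.006),onz(t,cx+ax[0]/2,cy,.006)]
    print(nm,'ellipse',cx,cy,ax,'->',p.round(4),'dia',np.linalg.norm(w[0]-w[1]).round(4))
    m=(sub<28).astype(np.uint8); n,l,st,cc=cv2.connectedComponentsWithStats(m)
    for j in range(1,n):
        if 15<st[j,4]<300: print('  dark',st[j],cc[j]+[x0,y0],onz(t,*(cc[j]+[x0,y0]),.052).round(4))
E
```

```text
small ellipse 285.96210289001465 267.29125785827637 (56.16387176513672, 58.875308990478516) -> [ 0.5258 -0.0122  0.005 ] dia 0.1618
large ellipse 380.5464096069336 260.01433181762695 (70.98302459716797, 72.1397476196289) -> [ 0.5412 -0.286   0.005 ] dia 0.2054
```

View pics/c1.png

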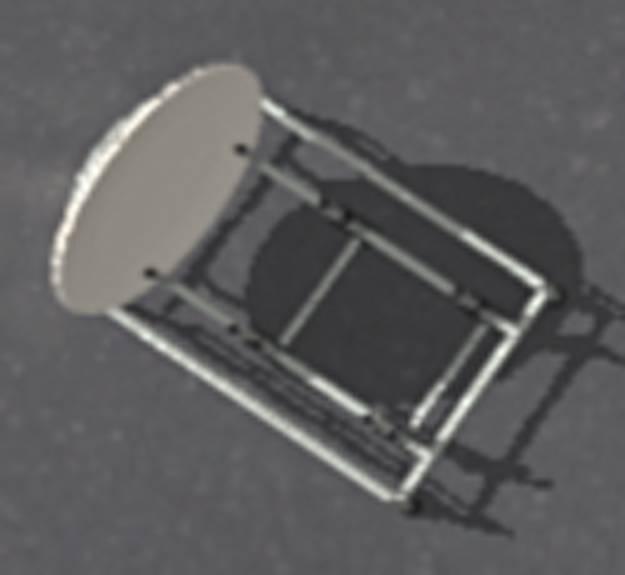

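View pics/c2.png

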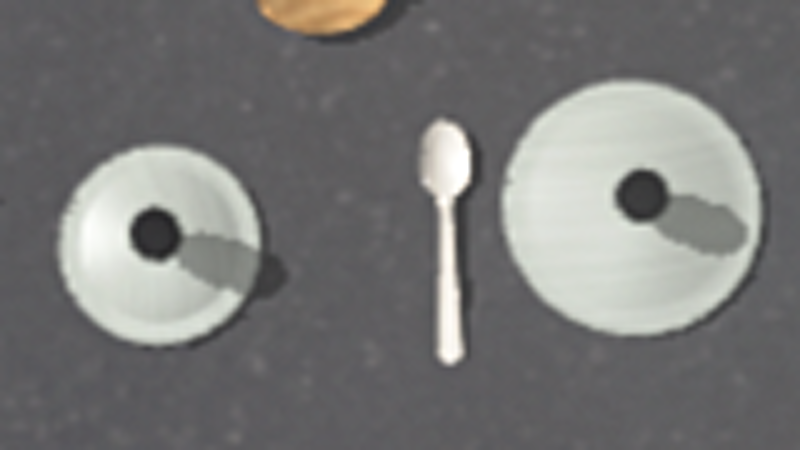

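View pics/c3.png

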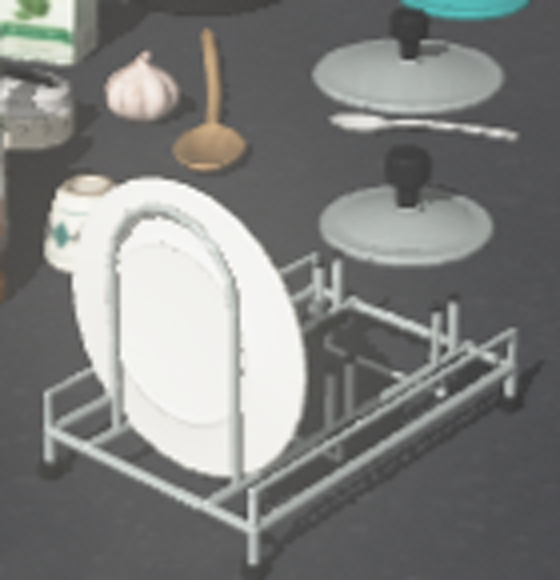

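```bash
python3 - <<'E'
from h import *
t=load('top0');s=load('side0')
def crop(im,x0,y0,x1,y1,f,name):
    c=cv2.resize(im[y0:y1,x0:x1,::-1],None,fx=f,fy=f,interpolation=cv2.INTER_LANCZOS4)
    c=cv2.convertScaleAbs(c,alpha=1.4)
    for x in range((x0+9)//10*10,x1,10):
        cv2.putText(c,str(x),(int((x-x0+.5)*f)-12,10),0,.4,(0,255,255),1);cv2.line(c,(int((x-x0+.5)*f),12),(int((x-x0+.5)*f),18),(0,255,255),1)
    for y in range((y0+9)//10*10,y1,10):
        cv2.putText(c,str(y),(0,int((y-y0+.5)*f)+4),0,.4,(0,255,255),1);cv2.line(c,(28,int((y-y0+.5)*f)),(34,int((y-y0+.5)*f)),(0,255,255),1)
    cv2.imwrite(f'pics/{name}.png',c)
crop(t['image'],165,215,245,300,7,'d1')
crop(s['image'],285,280,360,350,8,'d2')
g=cv2.cvtColor(t['image'],cv2.COLOR_RGB2GRAY)
for nm,(x0,y0,x1,y1) in dict(small=(262,243,318,293),large=(350,230,412,291)).items():
    sub=g[y0:y1,x0:x1]; 
    m=((sub>125)).astype(np.uint8)
    n,l,st,c=cv2.connectedComponentsWithStats(m); i=1+np.argmax(st[1:,4]); 
    cs,_=cv2.findContours((l==i).astype(np.uint8),cv2.RETR_EXTERNAL,cv2.CHAIN_APPROX_NONE)
    h=cv2.convexHull(max(cs,key=len)); (cx,cy),ax,a=cv2.fitEllipse(h); cx+=x0;cy+=y0
    p=onz(t,cx,cy,.006)
    print(nm,cx,cy,ax,p.round(4),'dia',[np.linalg.norm(onz(t,cx-q/2,cy,.006)-onz(t,cx+q/2,cy,.006)).round(4) for q in ax])
    m=(sub<60).astype(np.uint8); n,l,st,cc=cv2.connectedComponentsWithStats(m)
    for j in range(1,n):
        if 60<st[j,4]<140: print('  knob',st[j],cc[j]+[x0,y0],onz(t,*(cc[j]+[x0,y0]),.054).round(4))
g=cv2.cvtColor(s['image'],cv2.COLOR_RGB2GRAY)
for nm,(x0,y0,x1,y1) in dict(small=(312,258,340,278),large=(315,225,340,245)).items():
    m=(g[y0:y1,x0:x1]<45).astype(np.uint8); n,l,st,cc=cv2.connectedComponentsWithStats(m)
    for j in range(1,n):
        if 30<st[j,4]: print(nm,'sideknob',st[j],cc[j]+[x0,y0],onz(s,*(cc[j]+[x0,y0]),.046).round(4))
E
```

```text
small 286.2454128265381 268.48840141296387 (39.7472038269043, 40.32769775390625) [ 0.5222 -0.0131  0.006 ] dia [np.float64(0.1144), np.float64(0.1161)]
  knob [20 19  9  9 63] [285.80952381 266.28571429] [ 0.5214 -0.0155  0.054 ]
large 380.82995223999023 261.09947967529297 (50.819393157958984, 52.43130111694336) [ 0.5379 -0.2865  0.006 ] dia [np.float64(0.147), np.float64(0.1517)]
```

View pics/d1.png

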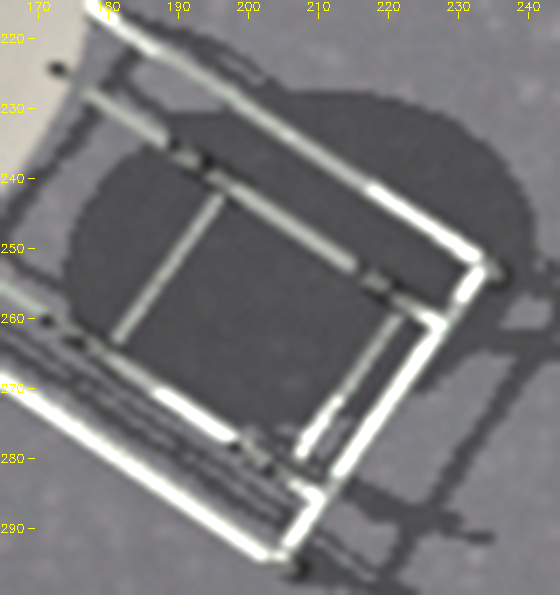

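View pics/d2.png

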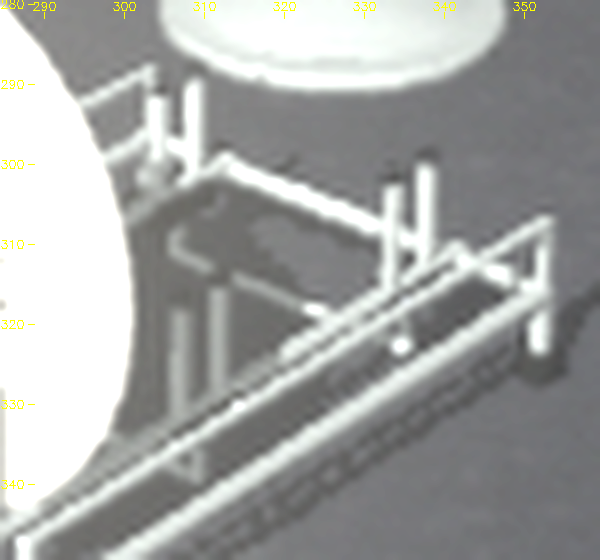

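```bash
python3 - <<'E'
from h import *
t=load('top0');s=load('side0')
print('corners top z.03/.052')
for p in [(233,252),(205,293.5),(227.5,260),(210,284.5)]: print(p,onz(t,*p,.03).round(4)[:2],onz(t,*p,.052).round(4)[:2])
print('side corners .052',[onz(s,*p,.052).round(4)[:2] for p in [(352.5,307),(303.5,288)]])
print('side rail ends .03',[onz(s,*p,.03).round(4)[:2] for p in [(342,310.5),(312.5,299.5)]])
S=dict(FR=[(333.5,303),(337.7,300.3)],FL=[(304,291.7),(308.6,289.8)],MR=[(307,318.5),(312,316)])
T=dict(FL=[(216,254.5),(220.5,256.7)],ML=[(189.5,235),(194.2,237.5)],MR=[(171.3,260.3),(176,263.3)],FR=[(198,278.5),(203,282)])
for k,v in S.items(): print('side',k,[onz(s,*p,.068).round(4)[:2] for p in v])
for k,v in T.items(): print('top',k,[onz(t,*p,.068).round(4)[:2] for p in v],'.03',[onz(t,*p,.03).round(4)[:2] for p in v])
for p in [(196,242.5),(181.5,263),(221.5,260),(207.5,280)]: print('bar',p,onz(t,*p,.03).round(4)[:2],onz(t,*p,.01).round(4)[:2])
E
```

```text
corners top z.03/.052
(233, 252) [0.5693 0.1362] [0.5652 0.132 ]
(205, 293.5) [0.453  0.2126] [0.4509 0.2071]
(227.5, 260) [0.5466 0.1514] [0.5429 0.1469]
(210, 284.5) [0.4779 0.1993] [0.4755 0.1939]
side corners .052 [array([0.4483, 0.2192]), array([0.5663, 0.1374])]
side rail ends .03 [array([0.4717, 0.1974]), array([0.5432, 0.1513])]
side FR [array([0.4901, 0.2358]), array([0.4816, 0.222 ])]
side FL [array([0.5599, 0.1887]), array([0.5504, 0.1778])]
side MR [array([0.5409, 0.3107]), array([0.5316, 0.299 ])]
top FL [array([0.5563, 0.1756]), array([0.5498, 0.1631])] .03 [array([0.5631, 0.1843]), array([0.5565, 0.1714])]
top ML [array([0.6129, 0.2504]), array([0.6055, 0.2371])] .03 [array([0.6214, 0.2614]), array([0.6138, 0.2477])]
top MR [array([0.5427, 0.298 ]), array([0.5341, 0.2847])] .03 [array([0.5491, 0.3105]), array([0.5402, 0.2969])]
top FR [array([0.4908, 0.2232]), array([0.4809, 0.2093])] .03 [array([0.4956, 0.2334]), array([0.4854, 0.2191])]
bar (196, 242.5) [0.5991 0.2422] [0.6033 0.2477]
bar (181.5, 263) [0.5407 0.2813] [0.544  0.2875]
bar (221.5, 260) [0.5469 0.1684] [0.5503 0.1728]
bar (207.5, 280) [0.4908 0.2066] [0.4933 0.2116]
```

```bash
python3 - <<'E'
from h import *
t=load('top0');s=load('side0')
def tri(a,b):
    A=np.zeros((3,3));B=np.zeros(3)
    for S,p in((t,a),(s,b)):
        o,d=ray(S,*p);P=np.eye(3)-np.outer(d,d);A+=P;B+=P@o
    x=np.linalg.solve(A,B); return x.round(4),(proj(t,x)-a).round(1),(proj(s,x)-b).round(1)
for n,a,b in [('railL',(227.5,260),(312.5,299.5)),('railR',(210,284.5),(342,310.5)),('frontcornR',(205,293.5),(351.5,315.5)),
 ('smallknob top',(285.8,266.4),(326.4,263)),('largeknob top',(382.8,258.6),(326.8,229))]:
    print(n,*tri(a,b))
# side lids
g=cv2.cvtColor(s['image'],cv2.COLOR_RGB2GRAY)
for nm,(x0,y0,x1,y1) in dict(small=(298,265,352,296),large=(298,230,355,256)).items():
    m=((g[y0:y1,x0:x1]>105)).astype(np.uint8)
    n,l,st,c=cv2.connectedComponentsWithStats(m); i=1+np.argmax(st[1:,4]); print(nm,st[i])
    cs,_=cv2.findContours((l==i).astype(np.uint8),cv2.RETR_EXTERNAL,cv2.CHAIN_APPROX_NONE)
    c=max(cs,key=len)[:,0]+[x0,y0]
    yl=c[c[:,0]==c[:,0].min(),1].mean(); yr=c[c[:,0]==c[:,0].max(),1].mean()
    l_=onz(s,c[:,0].min()-.3,yl,.004); r_=onz(s,c[:,0].max()+.3,yr,.004); b_=onz(s,(c[:,0].min()+c[:,0].max())/2,c[:,1].max()+.3,.002)
    print(l_.round(4),r_.round(4),'mid',((l_+r_)/2).round(4),'near edge',b_.round(4))
im=s['image'][225:300,290:360,::-1]
cv2.imwrite('pics/e.png',cv2.resize(im,None,fx=8,fy=8,interpolation=cv2.INTER_CUBIC))
E
```

```text
railL [0.5448 0.1513 0.0303] [0.  0.6] [-0.7 -0.1]
railR [0.4747 0.199  0.0313] [-0.   1.1] [-1.3 -0.2]
frontcornR [0.4514 0.2133 0.0275] [-0.   0.7] [-0.8 -0.1]
smallknob top [ 0.5215 -0.0154  0.0533] [-0.  -0.1] [0.1 0. ]
largeknob top [ 0.538  -0.2863  0.0508] [-0.  -0.1] [0.1 0. ]
small [  6   6  44  21 670]
[ 0.5803 -0.0051  0.004 ] [ 0.4647 -0.013   0.004 ] mid [ 0.5225 -0.0091  0.004 ] near edge [0.5186 0.048  0.002 ]
large [  5   5  48  21 762]
[ 0.6115 -0.2726  0.004 ] [ 0.4635 -0.2921  0.004 ] mid [ 0.5375 -0.2823  0.004 ] near edge [ 0.5317 -0.1913  0.002 ]
```

View pics/e.png

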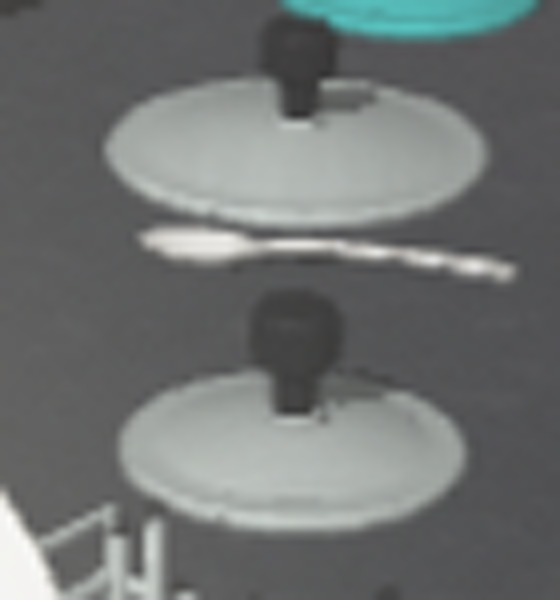

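```bash
python3 - <<'E'
from h import *
from scipy.spatial.transform import Rotation as Rn
def Rm(x,y,z): return np.column_stack([x,y,z])
yaw=.985; ex=np.array([np.cos(yaw),np.sin(yaw),0]); ez=np.array([0,0,1.])
c=np.sqrt(.5)
zt=c*ex-c*ez; yt=-c*ex-c*ez
P={'placeA':Rm(np.cross(yt,zt),yt,zt),'placeB':Rm(-np.cross(yt,zt),-yt,zt)}
for k,R in P.items():
  print(k,R.round(3).tolist())
  for j1 in(.2,.35):
   for q in(1.3,1.6,1.9):
    M=Rn.from_euler('YZ',[0,0]).as_matrix()
    W=(Rn.from_euler('z',j1)*Rn.from_euler('y',q)).as_matrix().T@R
    e=Rn.from_matrix(W).as_euler('ZYZ'); 
    j4,j5,j6=e; j6-=np.pi; j6=(j6+np.pi)%(2*np.pi)-np.pi
    print(j1,q,'j4 %.2f j5 %.2f j6 %.2f'%(j4,j5,j6))
# rack yaw from long lines in top view
t=load('top0')
for a,b,z in [((178,216),(233,251.5),.052),((170,270.5),(203,293),.052)]:
  A=onz(t,*a,z);B=onz(t,*b,z);d=A-B;print('yaw',np.arctan2(d[1],d[0]))
E
```

```text
placeA [[0.833, -0.391, 0.391], [-0.553, -0.589, 0.589], [0.0, -0.707, -0.707]]
0.2 1.3 j4 0.55 j5 1.27 j6 0.78
0.2 1.6 j4 0.63 j5 1.02 j6 0.60
0.2 1.9 j4 0.78 j5 0.79 j6 0.35
0.35 1.3 j4 0.47 j5 1.20 j6 0.91
0.35 1.6 j4 0.55 j5 0.94 j6 0.75
0.35 1.9 j4 0.71 j5 0.70 j6 0.50
placeB [[-0.833, 0.391, 0.391], [0.553, 0.589, 0.589], [-0.0, 0.707, -0.707]]
0.2 1.3 j4 0.55 j5 1.27 j6 -2.36
0.2 1.6 j4 0.63 j5 1.02 j6 -2.55
0.2 1.9 j4 0.78 j5 0.79 j6 -2.79
0.35 1.3 j4 0.47 j5 1.20 j6 -2.23
0.35 1.6 j4 0.55 j5 0.94 j6 -2.40
0.35 1.9 j4 0.71 j5 0.70 j6 -2.64
yaw 0.9793698264699706
yaw 0.9659922885827986
```

```bash
cat >> h.py <<'E'
from scipy.spatial.transform import Rotation as Rn
ez=np.array([0,0,1.])
def Rpick(alpha,phi=np.pi/4):
    o=np.array([np.cos(alpha),np.sin(alpha),0]); z=np.sin(phi)*o-np.cos(phi)*ez; y=np.cos(phi)*o+np.sin(phi)*ez
    return np.column_stack([np.cross(y,z),y,z])
def Rplace(yaw,phi=np.pi/4):
    ex=np.array([np.cos(yaw),np.sin(yaw),0]); z=np.cos(phi)*ex-np.sin(phi)*ez; y=-np.sin(phi)*ex-np.cos(phi)*ez
    return np.column_stack([np.cross(y,z),y,z])
def cur():
    o=get_obs(); return o['tool_pos'],Rn.from_euler('xyz',o['ee_rot']).as_matrix()
def rel(R,G,back=0,frm=None):
    """target: orientation R, grasp point G, backed off along tool z"""
    p,R0=cur() if frm is None else frm
    T=np.asarray(G)+R[:,2]*(.019-back)
    d=R0.T@(T-p)/.25; w=Rn.from_matrix(R0.T@R).as_rotvec()/np.pi
    return d.round(4),w.round(4)
def st():
    o=get_obs(); print('t %.2f'%o['time'],'q',o['joint_positions'].round(2),'p',o['tool_pos'].round(4),'rpy',o['ee_rot'].round(3),'F',o['wrist_force'].round(1),'w',round(o['width'],4))
E
python3 - <<'E'
from h import *
K=np.array([.538,-.2863,.046]); R=Rpick(-.489)
print(rel(R,K,.09)); p,R0=cur(); print(R0.round(3).tolist()); print((K+R[:,2]*(.019-.09)))
E
```

```text
(array([-2.3208,  2.2336,  0.4371]), array([-0.25  , -0.0063,  0.0169]))
[[0.42, 0.907, -0.001], [0.907, -0.42, -0.002], [-0.002, -0.0, -1.0]]
[ 0.49367924 -0.26271673  0.09620458]
```

Call:
servo_tool --targets "1 -1 0.96 -0.1 0 0 0;1 -1 0.96 -0.1 0 0 0;1 -1 0.96 -0.1 0 0 0;1 -1 0.96 -0.1 0 0 0;1 -1 0.96 -0.1 0 0 0;1 -1 0.96 -0.1 0 0 0;1 -1 0.96 -0.1 0 0 0;1 -1 0.96 -0.1 0 0 0;1 -1 0.96 -0.1 0 0 0"

```text
time: 0.85
tool_pos: [0.3448, 0.1672, 0.2307]
ee_rot: [3.14, 0.001, 1.132]
wrist_force: [0.3, 0.7, 0.3]
width: 0.094
```

```bash
python3 - <<'E'
from h import *
K=np.array([.538,-.2863,.046]); R=Rpick(-.489)
st();print(rel(R,K,.09))
E
```

```text
t 0.85 q [ 0.31 -0.3   1.67 -0.    1.77 -0.83] p [0.3448 0.1672 0.2307] rpy [3.140e+00 1.000e-03 1.132e+00] F [0.3 0.7 0.3] w 0.094
(array([-1.303,  1.269,  0.542]), array([-0.2493, -0.0059,  0.0152]))
```

Call:
servo_tool --targets "1 -1 0.97 0.1 -0.25 0 0;1 -1 0.97 0.1 -0.25 0 0;1 -1 0.97 0.1 -0.25 0 0;1 -1 0.97 0.1 -0.25 0 0;1 -1 0.97 0.1 -0.25 0 0;1 -1 0.97 0.1 -0.25 0 0;1 -1 0.97 0.1 -0.25 0 0;1 -1 0.97 0.1 -0.25 0 0;1 -1 0.97 0.1 -0.25 0 0;1 -1 0.97 0.1 -0.25 0 0"

```text
time: 1.68
tool_pos: [0.4575, -0.1616, 0.2038]
ee_rot: [2.359, -0.0, 1.128]
wrist_force: [-1.3, 0.7, 0.3]
width: 0.0938
```

```bash
python3 - <<'E'
from h import *
K=np.array([.538,-.2863,.046]); R=Rpick(-.489)
st();print(rel(R,K,.09));print(rel(R,K,0.0))
E
```

```text
t 1.68 q [-0.47 -0.65  2.14  0.03  0.88 -1.61] p [ 0.4575 -0.1616  0.2038] rpy [ 2.359 -0.     1.128] F [-1.3  0.7  0.3] w 0.0938
(array([-0.3034, -0.088 ,  0.5194]), array([-0.0008, -0.0105,  0.0105]))
(array([-0.3153, -0.0873,  0.8792]), array([-0.0008, -0.0105,  0.0105]))
```

Call:
servo_tool --targets "1 -0.303 -0.088 0.519 0 -0.01 0.01;1 -0.303 -0.088 0.519 0 -0.01 0.01;1 -0.303 -0.088 0.519 0 -0.01 0.01;1 -0.303 -0.088 0.519 0 -0.01 0.01;1 -0.303 -0.088 0.519 0 -0.01 0.01;1 -0.303 -0.088 0.519 0 -0.01 0.01;1 -0.303 -0.088 0.519 0 -0.01 0.01"

```text
time: 2.27
tool_pos: [0.4968, -0.257, 0.0992]
ee_rot: [2.355, -0.0, 1.094]
wrist_force: [-1.0, -0.1, 1.0]
width: 0.0939
```

```bash
python3 - <<'E'
from h import *
K=np.array([.538,-.2863,.046]); R=Rpick(-.489)
st();print(rel(R,K,.09));print(rel(R,K,0.0))
snap('top','t1');snap('side','s1')
im=load('t1')['image'][200:320,320:460,::-1];im2=load('s1')['image'][190:290,270:390,::-1]
cv2.imwrite('pics/t1c.png',np.hstack([cv2.resize(im,(400,400)),cv2.resize(im2,(400,400))]))
E
```

```text
t 2.27 q [-0.66 -0.34  2.18  0.26  0.54 -1.92] p [ 0.4968 -0.257   0.0992] rpy [ 2.355 -0.     1.094] F [-1.  -0.1  1. ] w 0.0939
(array([-0.0261, -0.0087,  0.008 ]), array([ 0.0003, -0.0029,  0.0028]))
(array([-0.0294, -0.009 ,  0.368 ]), array([ 0.0003, -0.0029,  0.0028]))
```

View pics/t1c.png

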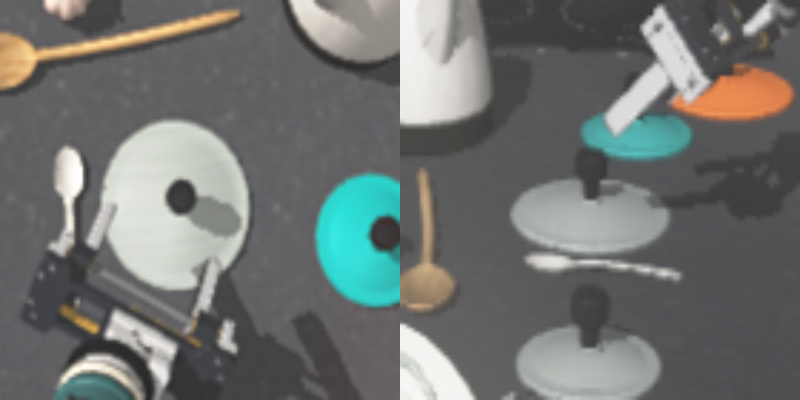

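Call:
servo_tool --targets "1 -0.029 -0.009 0.1 0 -0.003 0.003;1 -0.029 -0.009 0.2 0 -0.003 0.003;1 -0.029 -0.009 0.3 0 -0.003 0.003;1 -0.029 -0.009 0.368 0 -0.003 0.003;1 -0.029 -0.009 0.368 0 -0.003 0.003;1 -0.029 -0.009 0.368 0 -0.003 0.003"

```text
time: 2.87
tool_pos: [0.5499, -0.2929, 0.0325]
ee_rot: [2.355, -0.0, 1.081]
wrist_force: [-0.0, 0.1, -1.2]
width: 0.094
```

```bash
python3 - <<'E'
from h import *
K=np.array([.538,-.2863,.046]); R=Rpick(-.489)
st();print(rel(R,K,0.0))
E
```

```text
t 2.87 q [-0.64 -0.06  2.11  0.34  0.33 -2.  ] p [ 0.5499 -0.2929  0.0325] rpy [ 2.355 -0.     1.081] F [-0.   0.1 -1.2] w 0.094
(array([ 0.0011, -0.0003, -0.0007]), array([ 0.0003,  0.0001, -0.0002]))
```

Call:
servo_tool --targets "0 0 0 0 0 0 0;0 0 0 0 0 0 0;0 0 0 0 0 0 0;0 0 0 0 0 0 0;0 0 0 0 0 0 0;0 0 0 0 0 0 0;0 0 0 0 0 0 0;0 0 0 0 0 0 0"

```text
time: 3.53
tool_pos: [0.5491, -0.2939, 0.0315]
ee_rot: [2.356, -0.0, 1.079]
wrist_force: [0.8, -0.3, -0.8]
width: 0.0442
```

```bash
python3 - <<'E'
from h import *
st()
p,R=cur(); print('up in tool/.25 per 0.1m',(R.T@[0,0,.1]/.25).round(4), 'toward origin 0.1', (R.T@[-.087,.047,0]/.25).round(4))
E
```

```text
t 3.53 q [-0.64 -0.06  2.11  0.34  0.33 -2.  ] p [ 0.5491 -0.2939  0.0315] rpy [ 2.356 -0.     1.079] F [ 0.8 -0.3 -0.8] w 0.0442
up in tool/.25 per 0.1m [ 1.000e-04  2.828e-01 -2.829e-01] toward origin 0.1 [ 0.0014 -0.2797 -0.2797]
```

Still closing (44 mm).

Call:
servo_tool --targets "0 0 0 0 0 0 0;0 0 0 0 0 0 0;0 0 0 0 0 0 0;0 0 0 0 0 0 0;0 0 0 0 0 0 0"

```text
time: 3.95
tool_pos: [0.5491, -0.2937, 0.0314]
ee_rot: [2.356, -0.0, 1.079]
wrist_force: [0.2, 0.7, -0.4]
width: 0.0293
```

Call:
servo_tool --targets "0 0 0.02 -0.02 0 0 0;0 0 0.06 -0.06 0 0 0;0 0 0.12 -0.12 0 0 0;0 0 0.18 -0.18 0 0 0;0 0 0.24 -0.24 0 0 0;0 0 0.3 -0.3 0 0 0;0 0 0.36 -0.36 0 0 0;0 0 0.4 -0.4 0 0 0;0 0 0.42 -0.42 0 0 0;0 0 0.42 -0.42 0 0 0"

```text
time: 4.78
tool_pos: [0.5495, -0.2943, 0.1823]
ee_rot: [2.353, 0.001, 1.079]
wrist_force: [0.3, -0.4, -2.3]
width: 0.0292
```

```bash
python3 - <<'E'
from h import *
st()
snap('top','t2');snap('side','s2')
im=load('t2')['image'][200:320,300:460,::-1];im2=load('s2')['image'][150:290,270:410,::-1]
cv2.imwrite('pics/t2c.png',np.hstack([cv2.resize(im,(400,300)),cv2.resize(im2,(300,300))]))
E
```

```text
t 4.78 q [-0.64 -0.26  1.94  0.17  0.68 -1.81] p [ 0.5495 -0.2943  0.1823] rpy [2.353e+00 1.000e-03 1.079e+00] F [ 0.3 -0.4 -2.3] w 0.0292
```

View pics/t2c.png

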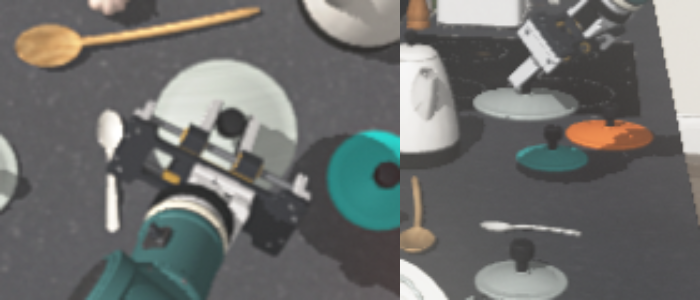

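```bash
cat >> h.py <<'E'
YAW=.975; EX=np.array([np.cos(YAW),np.sin(YAW),0]); EY=np.array([-np.sin(YAW),np.cos(YAW),0])
ORG=np.array([.5098,.1752,0])+EX*.108   # rough rack origin
def seat(rx,zc): return ORG+EX*rx+np.array([0,0,zc])   # lid centre
def knob(rx,zc): return ORG+EX*(rx-.046)+np.array([0,0,zc])
E
python3 - <<'E'
from h import *
M=np.array([.5775,.2733,0]);F=np.array([.522,.2,0])
print('M rack',(M-ORG)@EX,(M-ORG)@EY,'F',(F-ORG)@EX,(F-ORG)@EY,ORG)
R=Rplace(YAW)
d,w=rel(R,knob(.008,.2)); print(d,w,np.linalg.norm(w)*180)
print(knob(.008,.2))
E
```

```text
M rack 0.011188632454498353 -0.0009848317757329215 F -0.08062674292015005 0.0038190046923831603 [0.57040615 0.2645918  0.        ]
[ 1.9113 -0.676  -0.718 ] [0.3679 0.0008 0.5785] 123.40352879881516
[0.54908176 0.23313913 0.2       ]
```

```bash
python3 - <<'E'
from h import *
R1=Rplace(YAW); p,R0=cur(); G0=p-R0[:,2]*.019; G1=knob(.008,.2)
w=Rn.from_matrix(R0.T@R1).as_rotvec()
aT=R0.T@ez
for f in np.linspace(0,1,9):
    R=R0@Rn.from_rotvec(w*f).as_matrix(); G=G0+(G1-G0)*f
    a=R@aT; c=G-.046*a; low=c[2]-.075*np.sqrt(1-a[2]**2)
    print(round(f,2),'G',G.round(3),'toolz',R[:,2].round(2),'a',a.round(2),'low',low.round(3))
E
```

```text
0.0 G [ 0.537 -0.287  0.192] toolz [ 0.62 -0.33 -0.71] a [-0.  0.  1.] low 0.146
0.12 G [ 0.538 -0.222  0.193] toolz [ 0.53 -0.27 -0.8 ] a [ 0.03 -0.21  0.98] low 0.132
0.25 G [ 0.54  -0.157  0.194] toolz [ 0.45 -0.17 -0.87] a [ 0.03 -0.42  0.91] low 0.121
0.38 G [ 0.541 -0.092  0.195] toolz [ 0.39 -0.05 -0.92] a [-0.  -0.6  0.8] low 0.113
0.5 G [ 0.543 -0.027  0.196] toolz [ 0.35  0.09 -0.93] a [-0.08 -0.75  0.66] low 0.109
0.62 G [0.544 0.038 0.197] toolz [ 0.32  0.23 -0.92] a [-0.17 -0.85  0.5 ] low 0.109
0.75 G [0.546 0.103 0.198] toolz [ 0.32  0.36 -0.87] a [-0.29 -0.9   0.33] low 0.112
0.88 G [0.548 0.168 0.199] toolz [ 0.35  0.49 -0.8 ] a [-0.43 -0.89  0.16] low 0.118
1.0 G [0.549 0.233 0.2  ] toolz [ 0.4   0.59 -0.71] a [-0.56 -0.83  0.  ] low 0.125
```

Call:
servo_tool --targets "0 0.04 -0.014 -0.015 0.008 0 0.012;0 0.12 -0.042 -0.045 0.023 0 0.036;0 0.2 -0.07 -0.075 0.038 0 0.06;0 0.29 -0.103 -0.109 0.056 0 0.088;0 0.38 -0.134 -0.143 0.073 0 0.115;0 0.47 -0.166 -0.177 0.09 0 0.142;0 0.56 -0.198 -0.21 0.108 0 0.17;0 0.65 -0.23 -0.244 0.125 0 0.197;0 0.74 -0.262 -0.278 0.142 0 0.224;0 0.83 -0.293 -0.312 0.16 0 0.251;0 0.91 -0.322 -0.342 0.175 0 0.275;0 0.95 -0.336 -0.357 0.183 0 0.288"

```text
time: 5.88
tool_pos: [0.5527, -0.0246, 0.1815]
ee_rot: [-3.142, -0.362, 0.243]
wrist_force: [0.1, -1.3, -2.0]
width: 0.0295
```

```bash
python3 - <<'E'
from h import *
st();print(rel(Rplace(YAW),knob(.008,.2)))
E
```

```text
t 5.88 q [-0.26 -0.16  1.7   0.18  1.28 -0.52] p [ 0.5527 -0.0246  0.1815] rpy [-3.142 -0.362  0.243] F [ 0.1 -1.3 -2. ] w 0.0295
(array([ 0.2639, -1.0401,  0.0781]), array([0.1845, 0.001 , 0.2896]))
```

Call:
servo_tool --targets "0 0.013 -0.05 0.004 0.009 0 0.014;0 0.033 -0.13 0.01 0.024 0 0.038;0 0.056 -0.22 0.017 0.041 0 0.064;0 0.079 -0.31 0.023 0.057 0 0.09;0 0.101 -0.4 0.03 0.074 0 0.116;0 0.124 -0.49 0.037 0.09 0 0.142;0 0.147 -0.58 0.044 0.107 0 0.168;0 0.17 -0.67 0.05 0.124 0 0.194;0 0.193 -0.76 0.057 0.14 0 0.22;0 0.216 -0.85 0.064 0.157 0 0.246;0 0.239 -0.94 0.071 0.173 0 0.272;0 0.254 -1 0.075 0.185 0.001 0.29"

```text
time: 6.88
tool_pos: [0.5555, 0.2328, 0.1842]
ee_rot: [-2.357, 0.001, -0.598]
wrist_force: [0.3, -0.7, -3.0]
width: 0.0294
```

```bash
python3 - <<'E'
from h import *
st();print(rel(Rplace(YAW),knob(.008,.2)))
snap('top','t3');snap('side','s3')
def crop(im,x0,y0,x1,y1,f,name):
    c=cv2.resize(im[y0:y1,x0:x1,::-1],None,fx=f,fy=f,interpolation=cv2.INTER_CUBIC); cv2.imwrite(f'pics/{name}.png',cv2.convertScaleAbs(c,alpha=1.3))
crop(load('t3')['image'],130,190,260,310,5,'t3c');crop(load('s3')['image'],220,150,370,370,2.7,'s3c')
E
```

```text
t 6.88 q [-0.07 -0.16  1.85  0.75  1.11  0.3 ] p [0.5555 0.2328 0.1842] rpy [-2.357e+00  1.000e-03 -5.980e-01] F [ 0.3 -0.7 -3. ] w 0.0294
(array([-0.022 , -0.0351,  0.0219]), array([ 0.0004, -0.0002, -0.0008]))
```

View pics/t3c.png

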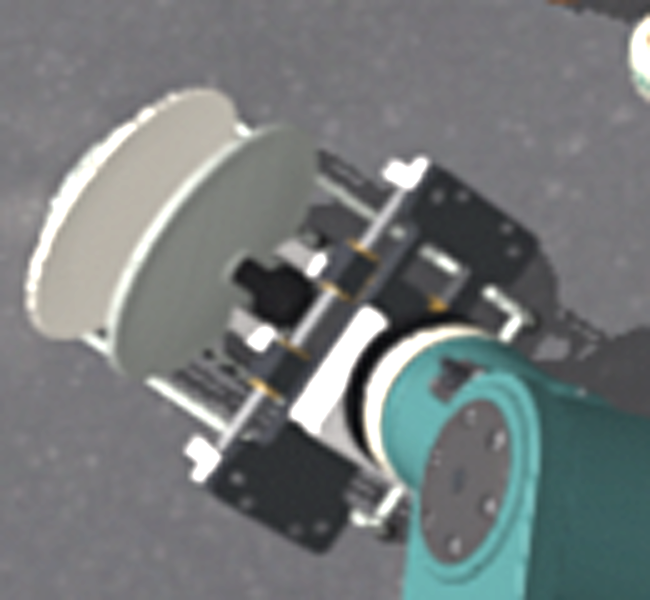

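View pics/s3c.png

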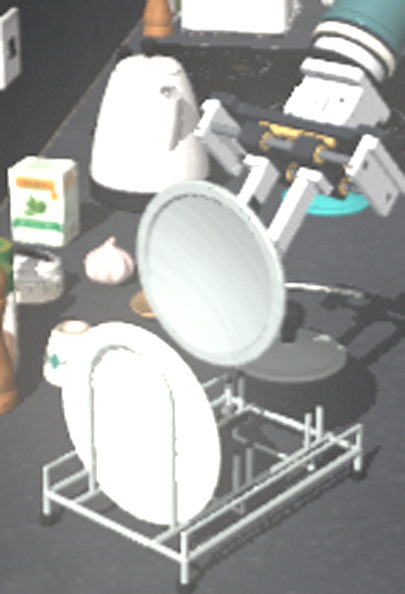

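```bash
python3 - <<'E'
from h import *
t=load('t3');s=load('s3')
p,R=cur(); G=p-R[:,2]*.019; a=R@np.array([0,np.sqrt(.5),-np.sqrt(.5)]); c=G-.046*a
print('G',G.round(4),'a',a.round(3),'c',c.round(4),'rackx',((c-ORG)@EX).round(4),((c-ORG)@EY).round(4))
u=np.array([-a[1],a[0],0]);u/=np.linalg.norm(u);v=np.cross(a,u)
th=np.linspace(0,2*np.pi,200)
for nm,S in(('top',t),('side',s)):
    P=np.array([proj(S,c+h*a+.075*(np.cos(x)*u+np.sin(x)*v)) for h in(0,.006) for x in th])
    print(nm,'x',P[:,0].min().round(1),P[:,0].max().round(1),'y',P[:,1].min().round(1),P[:,1].max().round(1))
def crop(im,x0,y0,x1,y1,f,name):
    c=cv2.resize(im[y0:y1,x0:x1,::-1],None,fx=f,fy=f,interpolation=cv2.INTER_LANCZOS4)
    c=cv2.convertScaleAbs(c,alpha=1.4)
    for x in range((x0+9)//10*10,x1,10):
        cv2.putText(c,str(x),(int((x-x0+.5)*f)-12,10),0,.4,(0,255,255),1);cv2.line(c,(int((x-x0+.5)*f),12),(int((x-x0+.5)*f),18),(0,255,255),1)
    for y in range((y0+9)//10*10,y1,10):
        cv2.putText(c,str(y),(0,int((y-y0+.5)*f)+4),0,.4,(0,255,255),1);cv2.line(c,(28,int((y-y0+.5)*f)),(34,int((y-y0+.5)*f)),(0,255,255),1)
    cv2.imwrite(f'pics/{name}.png',c)
crop(t['image'],125,205,205,275,8,'f1')
crop(s['image'],260,210,335,292,7,'f2')
E
```

```text
G [0.5466 0.2217 0.1964] a [-0.559 -0.829  0.005] c [0.5723 0.2598 0.1962] rackx -0.0029 -0.0043
top x 149.1 192.1 y 214.1 266.8
side x 268.7 325.5 y 215.1 285.2
```

View pics/f1.png

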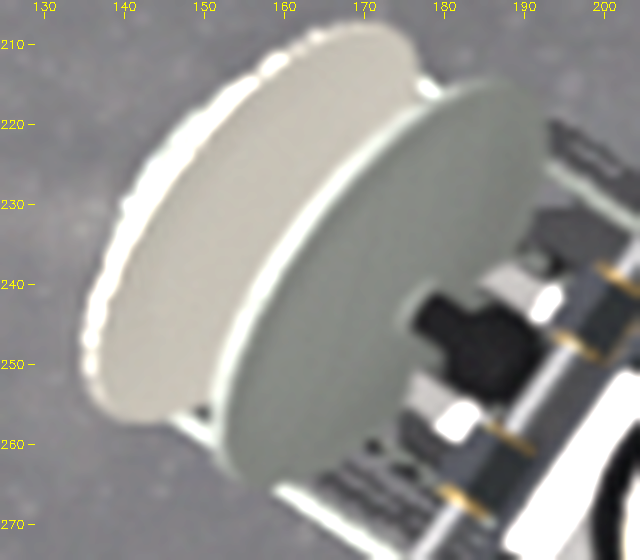

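View pics/f2.png

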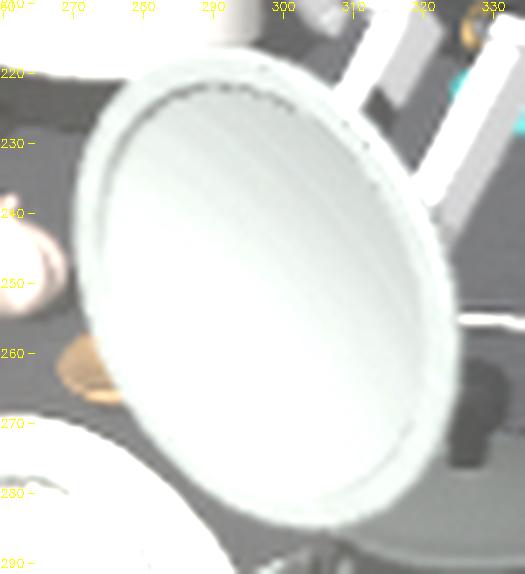

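```bash
cat >> h.py <<'E'
def tgt(rx,ry,zc): # grasp pt for lid centre at rack (rx,ry), height zc
    return ORG+EX*(rx-.046)+EY*ry+np.array([0,0,zc])
def lidc():
    p,R=cur(); G=p-R[:,2]*.019; a=R@np.array([0,np.sqrt(.5),-np.sqrt(.5)]); c=G-.046*a
    print('lid rack x %.4f y %.4f z %.4f'%((c-ORG)@EX,(c-ORG)@EY,c[2])); return c,a
E
python3 - <<'E'
from h import *
print(rel(Rplace(YAW),tgt(.0134,.004,.139)))
E
```

```text
(array([-0.0331,  0.1151,  0.209 ]), array([0.0014, 0.0006, 0.0004]))
```

Call:
servo_tool --targets "0 -0.01 0.02 0.035 0 0 0;0 -0.02 0.04 0.07 0 0 0;0 -0.033 0.06 0.105 0 0 0;0 -0.033 0.08 0.14 0 0 0;0 -0.033 0.1 0.175 0 0 0;0 -0.033 0.115 0.209 0.001 0 0;0 -0.033 0.115 0.209 0.001 0 0;0 -0.033 0.115 0.209 0.001 0 0"

```text
time: 7.65
tool_pos: [0.5592, 0.2503, 0.1291]
ee_rot: [-2.354, -0.003, -0.596]
wrist_force: [-0.8, -0.7, -2.0]
width: 0.0294
```

```bash
cat >> h.py <<'E'
def crop(im,x0,y0,x1,y1,f,name):
    c=cv2.resize(im[y0:y1,x0:x1,::-1],None,fx=f,fy=f,interpolation=cv2.INTER_LANCZOS4)
    c=cv2.convertScaleAbs(c,alpha=1.4)
    for x in range((x0+9)//10*10,x1,10):
        cv2.putText(c,str(x),(int((x-x0+.5)*f)-12,10),0,.4,(0,255,255),1);cv2.line(c,(int((x-x0+.5)*f),12),(int((x-x0+.5)*f),18),(0,255,255),1)
    for y in range((y0+9)//10*10,y1,10):
        cv2.putText(c,str(y),(0,int((y-y0+.5)*f)+4),0,.4,(0,255,255),1);cv2.line(c,(28,int((y-y0+.5)*f)),(34,int((y-y0+.5)*f)),(0,255,255),1)
    cv2.imwrite(f'pics/{name}.png',c)
E
python3 - <<'E'
from h import *
st();lidc()
t=snap('top','t4');s=snap('side','s4')
crop(t['image'],125,205,205,275,8,'t4c');crop(s['image'],255,250,345,350,7,'s4c')
E
```

```text
t 7.65 q [-0.03 -0.09  1.92  0.79  0.99  0.23] p [0.5592 0.2503 0.1291] rpy [-2.354 -0.003 -0.596] F [-0.8 -0.7 -2. ] w 0.0294
lid rack x 0.0144 y 0.0013 z 0.1426
```

View pics/t4c.png

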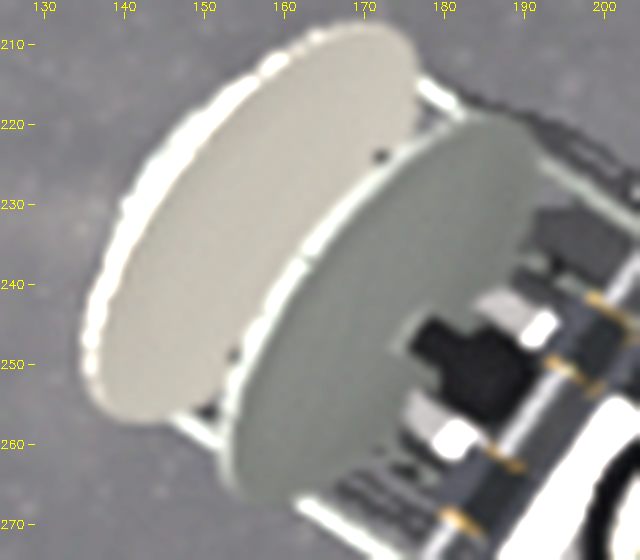

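View pics/s4c.png

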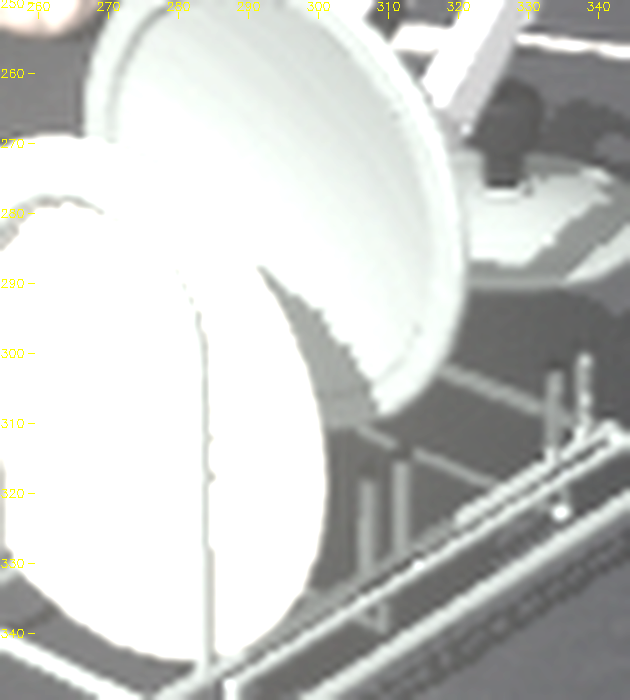

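```bash
python3 - <<'E'
from h import *
t=load('t4');s=load('s4')
c,a=lidc(); print(a.round(3))
u=np.array([-a[1],a[0],0]);u/=np.linalg.norm(u);v=np.cross(a,u)
th=np.linspace(0,2*np.pi,400)
for nm,S in(('top',t),('side',s)):
    P=np.array([proj(S,c+h*a+.075*(np.cos(x)*u+np.sin(x)*v)) for h in(0,.006) for x in th])
    for k in (P[:,0].argmin(),P[:,0].argmax(),P[:,1].argmin(),P[:,1].argmax()): print(nm,P[k].round(1))
for y in(.042,-.042):
    q=ORG+EX*((c-ORG)@EX-.003)+EY*y; q[2]=.068
    print('rim mid at tip height, rail y',y,'top',proj(t,q).round(1),'side',proj(s,q).round(1), 'per +5mm x side',(proj(s,q+EX*.005)-proj(s,q)).round(2),'top',(proj(t,q+EX*.005)-proj(t,q)).round(2))
    q[2]=.05; print(' z.05 top',proj(t,q).round(1))
crop(s['image'],255,225,335,315,7,'s4d')
E
```

```text
lid rack x 0.0147 y 0.0006 z 0.1444
[-0.561 -0.828 -0.004]
top [150. 260.]
top [191.1 224.7]
top [184.2 217.4]
top [156.8 267.5]
side [265.1 266.9]
side [321.3 285.7]
side [286.6 241.5]
side [299.9 311.1]
rim mid at tip height, rail y 0.042 top [171.3 260.5] side [307.  315.4] per +5mm x side [-1.54  0.89] top [-1.47 -0.98]
 z.05 top [173.4 261.5]
rim mid at tip height, rail y -0.042 top [189.4 235.4] side [277.3 303.1] per +5mm x side [-1.57  0.82] top [-1.46 -0.96]
 z.05 top [191.2 236.8]
```

View pics/s4d.png

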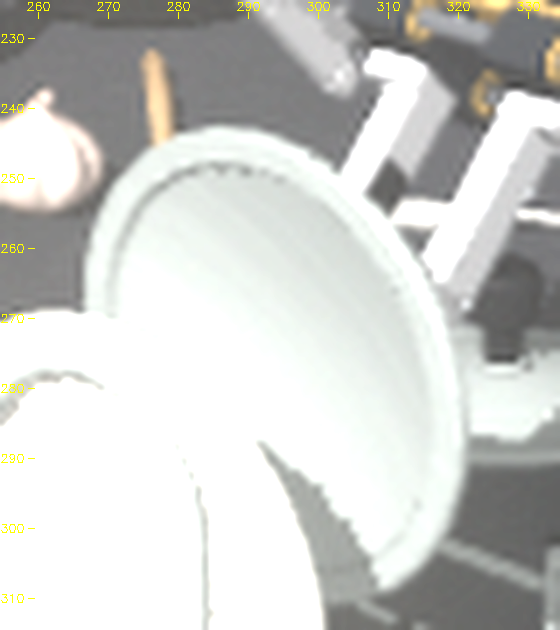

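```bash
python3 - <<'E'
from h import *
st();lidc()
for z in (.132,.12,.108,.098): print(z,rel(Rplace(YAW),tgt(.0145,.003,z)))
E
```

```text
t 7.75 q [-0.03 -0.09  1.91  0.79  0.99  0.23] p [0.56   0.2501 0.1308] rpy [-2.352 -0.006 -0.596] F [-0.3 -0.3 -1.7] w 0.0293
lid rack x 0.0147 y 0.0006 z 0.1444
0.132 (array([-0.0104,  0.0356,  0.0338]), array([-0.0013, -0.0013,  0.0013]))
0.12 (array([-0.0106,  0.0697,  0.0676]), array([-0.0013, -0.0013,  0.0013]))
0.108 (array([-0.0109,  0.1038,  0.1014]), array([-0.0013, -0.0013,  0.0013]))
0.098 (array([-0.0111,  0.1322,  0.1295]), array([-0.0013, -0.0013,  0.0013]))
```

Call:
servo_tool --targets "0 -0.005 0.012 0.011 0 0 0;0 -0.01 0.024 0.022 -0.001 -0.001 0.001;0 -0.01 0.035 0.034 -0.001 -0.001 0.001;0 -0.01 0.035 0.034 -0.001 -0.001 0.001;0 -0.01 0.035 0.034 -0.001 -0.001 0.001"

```text
time: 8.17
tool_pos: [0.557, 0.2514, 0.1174]
ee_rot: [-2.357, 0.0, -0.595]
wrist_force: [0.1, -0.6, -3.2]
width: 0.0293
```

```bash
python3 - <<'E'
from h import *
st();lidc()
for z in (.132,.126,.12,.108,.098): print(z,rel(Rplace(YAW),tgt(.0145,.003,z)))
E
```

```text
t 8.17 q [-0.02 -0.08  1.93  0.8   0.97  0.21] p [0.557  0.2514 0.1174] rpy [-2.357  0.    -0.595] F [ 0.1 -0.6 -3.2] w 0.0293
lid rack x 0.0141 y 0.0037 z 0.1308
0.132 (array([ 0.0026, -0.0044, -0.0022]), array([0.0002, 0.0001, 0.0001]))
0.126 (array([0.0026, 0.0125, 0.0148]), array([0.0002, 0.0001, 0.0001]))
0.12 (array([0.0026, 0.0295, 0.0318]), array([0.0002, 0.0001, 0.0001]))
0.108 (array([0.0026, 0.0634, 0.0657]), array([0.0002, 0.0001, 0.0001]))
0.098 (array([0.0027, 0.0917, 0.094 ]), array([0.0002, 0.0001, 0.0001]))
```

Call:
servo_tool --targets "0 0.003 0.001 0.003 0 0 0;0 0.003 0.007 0.009 0 0 0;0 0.003 0.012 0.015 0 0 0;0 0.003 0.018 0.021 0 0 0;0 0.003 0.024 0.026 0 0 0;0 0.003 0.03 0.032 0 0 0;0 0.003 0.03 0.032 0 0 0"

```text
time: 8.75
tool_pos: [0.5581, 0.251, 0.1063]
ee_rot: [-2.357, -0.0, -0.596]
wrist_force: [-0.6, -2.0, -3.5]
width: 0.0293
```

```bash
python3 - <<'E'
from h import *
st();lidc()
t=snap('top','t5');s=snap('side','s5')
crop(t['image'],125,205,205,275,8,'t5c');crop(s['image'],255,250,345,350,7,'s5c')
st();lidc()
E
```

```text
t 8.75 q [-0.03 -0.06  1.94  0.82  0.96  0.19] p [0.5581 0.251  0.1063] rpy [-2.357 -0.    -0.596] F [-0.6 -2.  -3.5] w 0.0293
lid rack x 0.0144 y 0.0025 z 0.1197
t 8.85 q [-0.03 -0.06  1.94  0.82  0.96  0.19] p [0.5581 0.2511 0.1065] rpy [-2.357 -0.    -0.596] F [ 0.2 -2.  -4. ] w 0.0293
lid rack x 0.0145 y 0.0026 z 0.1199
```

View pics/s5c.png

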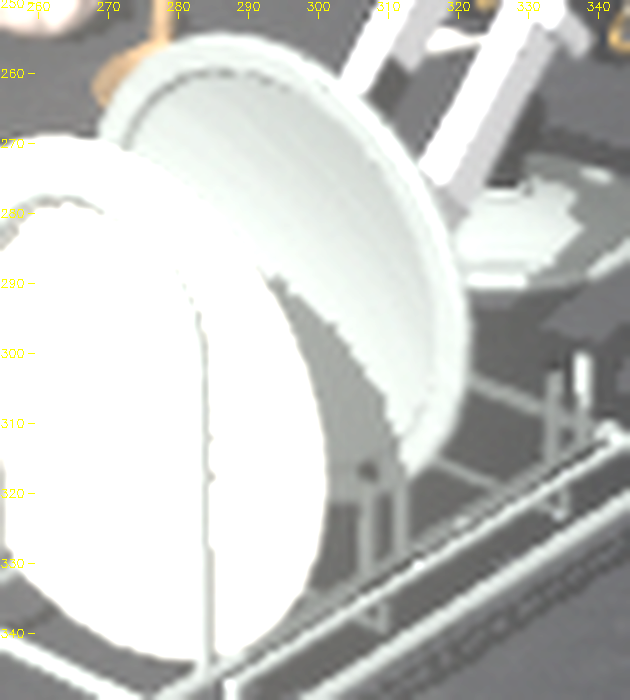

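View pics/t5c.png

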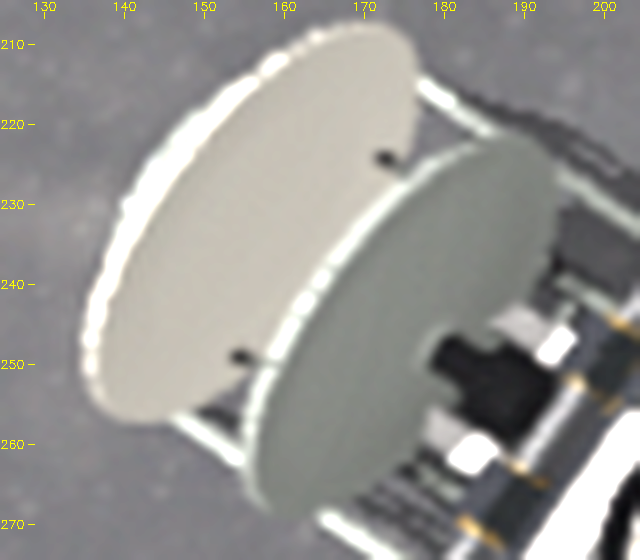

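```bash
python3 - <<'E'
from h import *
for z in (.11,.1,.097,.095): print(z,rel(Rplace(YAW),tgt(.0145,.0026,z)))
E
```

```text
0.11 (array([-0.    ,  0.0281,  0.028 ]), array([ 0.0001, -0.0001, -0.    ]))
0.1 (array([-0.    ,  0.0564,  0.0563]), array([ 0.0001, -0.0001, -0.    ]))
0.097 (array([-0.    ,  0.0649,  0.0647]), array([ 0.0001, -0.0001, -0.    ]))
0.095 (array([-0.    ,  0.0705,  0.0704]), array([ 0.0001, -0.0001, -0.    ]))
```

Call:
servo_tool --targets "0 0 0.006 0.006 0 0 0;0 0 0.012 0.012 0 0 0;0 0 0.018 0.018 0 0 0;0 0 0.024 0.024 0 0 0;0 0 0.03 0.03 0 0 0;0 0 0.036 0.036 0 0 0;0 0 0.042 0.042 0 0 0;0 0 0.048 0.048 0 0 0;0 0 0.054 0.054 0 0 0;0 0 0.054 0.054 0 0 0"

```text
time: 9.68
tool_pos: [0.5582, 0.2508, 0.0873]
ee_rot: [-2.357, -0.001, -0.596]
wrist_force: [-1.9, -4.4, -0.9]
width: 0.0293
```

```bash
python3 - <<'E'
from h import *
st();lidc()
E
```

```text
t 9.68 q [-0.03 -0.04  1.96  0.84  0.93  0.15] p [0.5582 0.2508 0.0873] rpy [-2.357e+00 -1.000e-03 -5.960e-01] F [-1.9 -4.4 -0.9] w 0.0293
lid rack x 0.0143 y 0.0023 z 0.1008
```

Call:
servo_tool --targets "0 0 0.004 -0.004 0 0 0;0 0 0.007 -0.001 0 0 0;0 0 0.01 0.002 0 0 0;0 0 0.01 0.002 0 0 0"

```text
time: 10.02
tool_pos: [0.5573, 0.2504, 0.0856]
ee_rot: [-2.356, 0.0, -0.595]
wrist_force: [0.5, -1.1, -3.5]
width: 0.0291
```

```bash
python3 - <<'E'
from h import *
st();lidc()
t=snap('top','t6');s=snap('side','s6')
crop(t['image'],125,205,205,275,8,'t6c');crop(s['image'],255,250,345,350,7,'s6c')
st();lidc()
E
```

```text
t 10.02 q [-0.03 -0.04  1.96  0.84  0.92  0.14] p [0.5573 0.2504 0.0856] rpy [-2.356  0.    -0.595] F [ 0.5 -1.1 -3.5] w 0.0291
lid rack x 0.0135 y 0.0029 z 0.0990
t 10.12 q [-0.03 -0.04  1.96  0.84  0.93  0.14] p [0.5573 0.2504 0.0857] rpy [-2.356  0.    -0.595] F [-0.1 -0.5 -3.1] w 0.0293
lid rack x 0.0135 y 0.0029 z 0.0992
```

View pics/s6c.png

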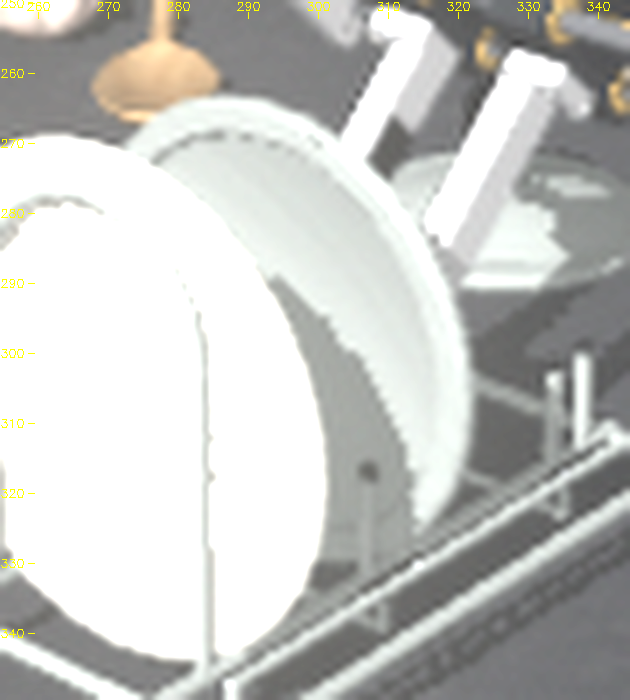

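View pics/t6c.png

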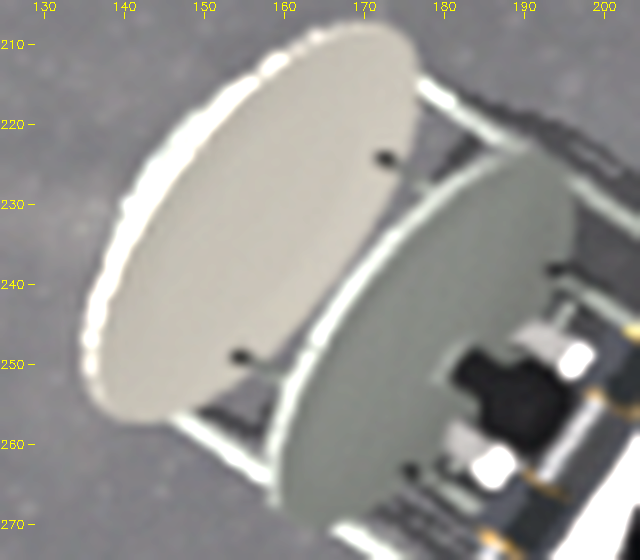

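Call:
servo_tool --targets "0 0 0.003 0.003 0 0 0;0 0 0.006 0.006 0 0 0;0 0 0.009 0.009 0 0 0;0 0 0.009 0.009 0 0 0"

```text
time: 10.45
tool_pos: [0.5579, 0.2501, 0.0838]
ee_rot: [-2.355, -0.001, -0.596]
wrist_force: [-3.9, -4.2, 2.6]
width: 0.0291
```

Call:
servo_tool --targets "0 0 0.004 -0.004 0 0 0;0 0 0.007 -0.001 0 0 0;0 0 0.007 -0.001 0 0 0;0 0 0.007 -0.001 0 0 0"

```text
time: 10.78
tool_pos: [0.5579, 0.2488, 0.0829]
ee_rot: [-2.354, -0.002, -0.597]
wrist_force: [1.1, -1.1, 1.5]
width: 0.0297
```

```bash
python3 - <<'E'
from h import *
st();c,a=lidc()
t=snap('top','t7');s=snap('side','s7')
th=np.linspace(0,2*np.pi,400);u=np.array([-a[1],a[0],0]);u/=np.linalg.norm(u);v=np.cross(a,u)
for nm,S in(('top',t),('side',s)):
    P=np.array([proj(S,c+h*a+.075*(np.cos(x)*u+np.sin(x)*v)) for h in(0,.006) for x in th])
    for k in (P[:,0].argmin(),P[:,0].argmax(),P[:,1].argmin(),P[:,1].argmax()): print(nm,P[k].round(1))
H=ORG+EX*.0135+EY*.003+ez*.0957
for nm,S in(('top',t),('side',s)):
    P=np.array([proj(S,H-h*EX+.075*(np.cos(x)*EY+np.sin(x)*ez)) for h in(0,.006) for x in th])
    for k in (P[:,0].argmin(),P[:,0].argmax(),P[:,1].argmin(),P[:,1].argmax()): print('home',nm,P[k].round(1))
crop(t['image'],125,205,205,275,8,'t7c');crop(s['image'],255,250,345,350,7,'s7c')
E
```

```text
t 10.78 q [-0.03 -0.03  1.97  0.85  0.92  0.13] p [0.5579 0.2488 0.0829] rpy [-2.354e+00 -2.000e-03 -5.970e-01] F [ 1.1 -1.1  1.5] w 0.0297
lid rack x 0.0125 y 0.0015 z 0.0964
top [157.3 264. ]
top [196.4 229.3]
top [190.2 222.6]
top [163.6 270.8]
side [266.5 286.8]
side [321.8 306.8]
side [286.8 262.7]
side [301.6 330.9]
home top [156.7 264.2]
home top [195.8 229.7]
home top [189.5 222.9]
home top [162.9 271.1]
home side [266.6 287.2]
home side [322.1 307.2]
home side [286.8 263.4]
home side [302.  331.5]
```

View pics/s7c.png

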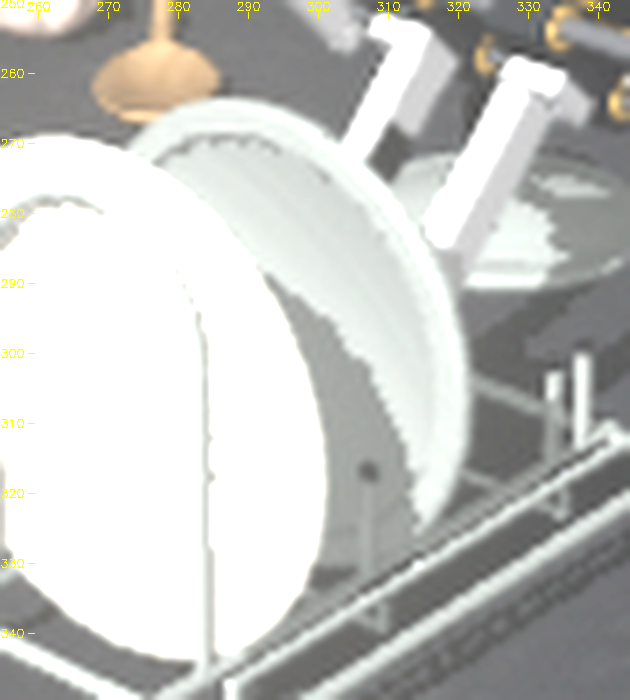

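View pics/t7c.png

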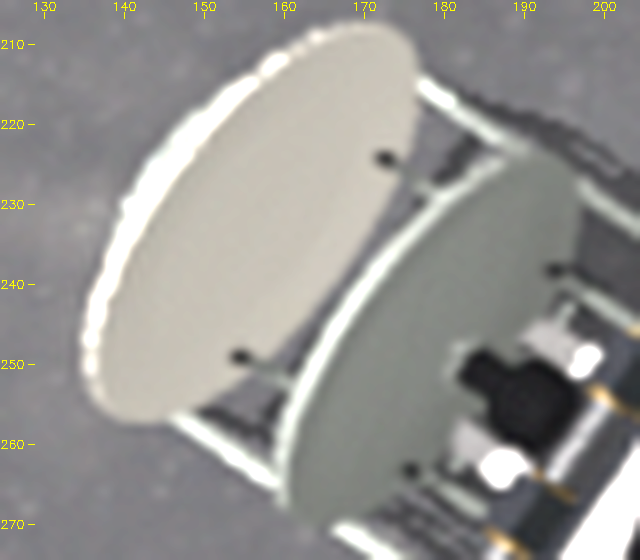

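Call:
servo_tool --targets "0 0 0.002 0.002 0 0 0;0 0 0.004 0.004 0 0 0;0 0 0.004 0.004 0 0 0"

```text
time: 11.13
tool_pos: [0.5581, 0.249, 0.0825]
ee_rot: [-2.353, -0.003, -0.596]
wrist_force: [-2.0, -4.4, 7.3]
width: 0.0296
```

Call:
servo_tool --targets "0 0 -0.002 -0.003 0 0 0;0 0 -0.002 -0.003 0 0 0;0.33 0 -0.002 -0.003 0 0 0;0.35 0 -0.002 -0.003 0 0 0;0.38 0 -0.002 -0.003 0 0 0;0.42 0 -0.002 -0.003 0 0 0;0.46 0 -0.002 -0.003 0 0 0;0.5 0 -0.002 -0.003 0 0 0;0.5 0 -0.002 -0.003 0 0 0;0.5 0 -0.002 -0.003 0 0 0"

```text
time: 11.97
tool_pos: [0.5564, 0.2489, 0.0809]
ee_rot: [-2.356, -0.0, -0.595]
wrist_force: [0.0, -0.0, -0.6]
width: 0.0473
```

```bash
python3 - <<'E'
from h import *
st();c,a=lidc()
t=snap('top','t8');s=snap('side','s8')
crop(t['image'],125,205,205,275,8,'t8c');crop(s['image'],255,250,345,350,7,'s8c')
E
```

```text
t 11.97 q [-0.03 -0.03  1.97  0.85  0.92  0.13] p [0.5564 0.2489 0.0809] rpy [-2.356 -0.    -0.595] F [ 0.  -0.  -0.6] w 0.0473
lid rack x 0.0117 y 0.0029 z 0.0944
```

View pics/s8c.png

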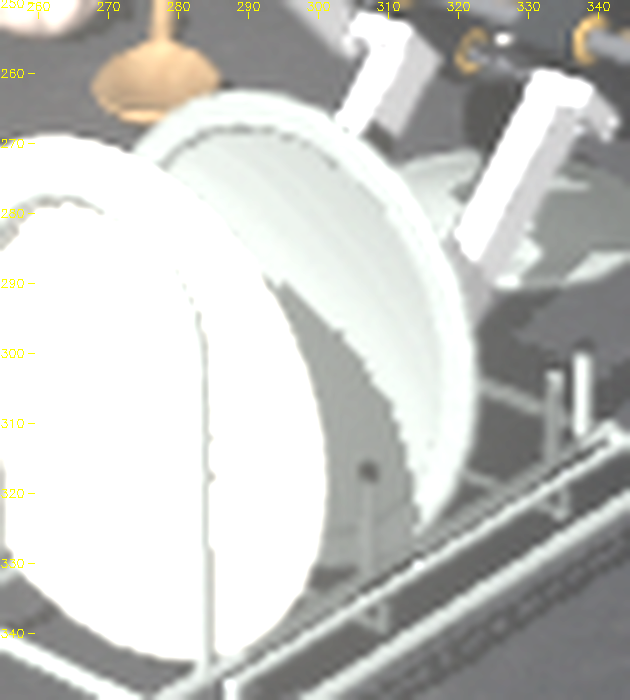

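View pics/t8c.png

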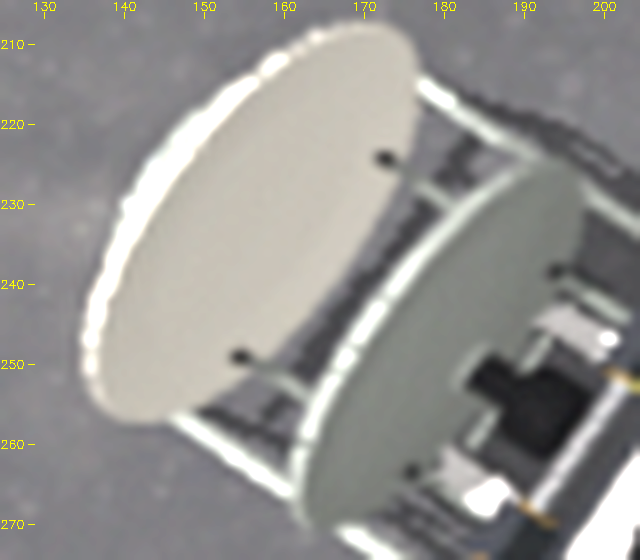

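Call:
servo_tool --targets "0.5 0 0 -0.04 0 0 0;0.5 0 0 -0.1 0 0 0;0.5 0 0 -0.18 0 0 0;0.5 0 0 -0.26 0 0 0;0.5 0 0 -0.36 0 0 0;0.5 0 0 -0.46 0 0 0;0.5 0 0 -0.5 0 0 0;0.5 0 0 -0.5 0 0 0"

```text
time: 12.73
tool_pos: [0.5079, 0.174, 0.1729]
ee_rot: [-2.354, -0.006, -0.598]
wrist_force: [-0.1, -0.3, 0.4]
width: 0.047
```

```bash
python3 - <<'E'
from h import *
st()
K=np.array([.5215,-.015,.046])
for al in(-.03,.3,-.3): 
  R=Rpick(al); print(al,rel(R,K,.09), (K+R[:,2]*(.019-.09)).round(3))
t=snap('top','t9');s=snap('side','s9')
crop(t['image'],125,205,205,275,8,'t9c');crop(s['image'],235,240,345,350,5,'s9c')
E
```

```text
t 12.73 q [-0.24 -0.27  1.97  0.78  1.22  0.16] p [0.5079 0.174  0.1729] rpy [-2.354 -0.006 -0.598] F [-0.1 -0.3  0.4] w 0.047
-0.03 (array([ 0.2993,  0.714 , -0.2803]), array([-0.2802, -0.0021, -0.726 ])) [ 0.471 -0.013  0.096]
0.3 (array([ 0.3435,  0.7488, -0.3148]), array([-0.2024, -0.0019, -0.8244])) [ 0.474 -0.03   0.096]
-0.3 (array([ 0.2766,  0.6793, -0.2456]), array([-0.3341, -0.0022, -0.6412])) [ 0.474 -0.     0.096]
```

View pics/s9c.png

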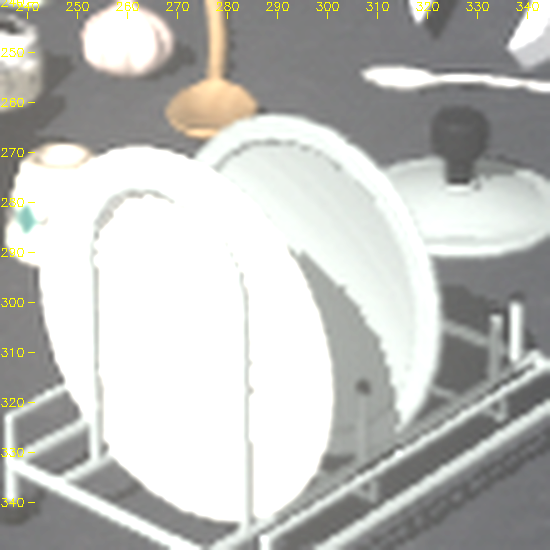

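View pics/t9c.png

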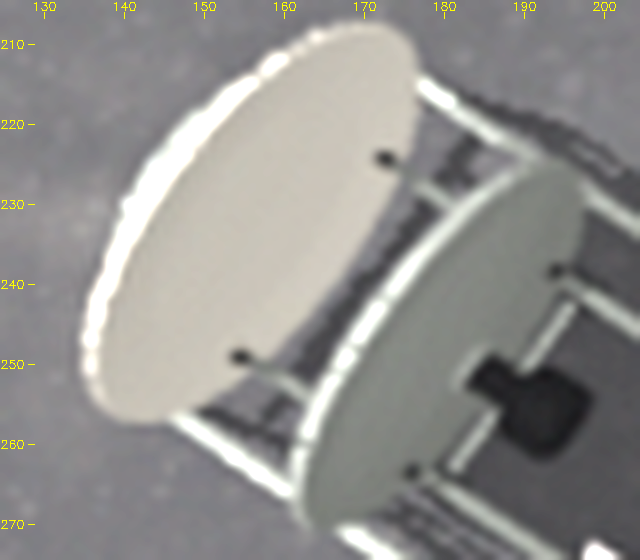

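```bash
python3 - <<'E'
from h import *
t=load('t9');s=load('s9'); th=np.linspace(0,2*np.pi,400)
for lean in (0,3,5,8):
  l=np.radians(lean)
  a=-EX*np.cos(l)-ez*np.sin(l); up=np.cross(a,EY); up=up if up[2]>0 else -up
  base=ORG+EX*.0125+EY*.003+ez*.0336
  c=base+up*.0621
  for nm,S,o in(('top',t,(1.4,.3)),('side',s,(.7,1.1))):
    P=np.array([proj(S,c+h*a+.075*(np.cos(x)*EY+np.sin(x)*up)) for h in(0,.006) for x in th])+o
    k=proj(S,c+.046*a)+o
    # underside top-edge mid point
    e=proj(S,c+.075*up)+o
    print(lean,nm,'x %.1f %.1f y %.1f %.1f'%(P[:,0].min(),P[:,0].max(),P[:,1].min(),P[:,1].max()),'knob',k.round(1),'topedge',e.round(1))
E
```

```text
0 top x 158.4 197.5 y 223.4 271.6 knob [191.6 256.1] topedge [168.6 241.4]
0 side x 267.6 323.1 y 264.3 332.5 knob [307.4 291.8] topedge [293.5 266.5]
3 top x 160.0 198.1 y 224.3 272.2 knob [192.8 256.9] topedge [170.9 242.9]
3 side x 268.6 324.1 y 263.5 332.5 knob [308.3 292.3] topedge [295.8 265.6]
5 top x 161.1 198.5 y 224.8 272.6 knob [193.6 257.4] topedge [172.4 244. ]
5 side x 269.3 324.9 y 263.1 332.6 knob [308.9 292.7] topedge [297.3 265. ]
8 top x 162.6 199.1 y 225.7 273.2 knob [194.8 258.2] topedge [174.8 245.5]
8 side x 270.2 325.9 y 262.6 332.6 knob [309.7 293.4] topedge [299.6 264.4]
```

```bash
python3 - <<'E'
from h import *
K=np.array([.5215,-.015,.046]);R1=Rpick(-.15)
G=K-R1[:,2]*.09+ez*.1
print(G,rel(R1,G))
p,R0=cur();G0=p-R0[:,2]*.019;w=Rn.from_matrix(R0.T@R1).as_rotvec()
for f in np.linspace(0,1,7):
    R=R0@Rn.from_rotvec(w*f).as_matrix();print(f,(G0+(G-G0)*f).round(3),R[:,2].round(2),R[:,0].round(2))
E
```

```text
[ 0.45857499 -0.00548982  0.20963961] (array([ 0.2942,  0.4092, -0.5574]), array([-3.064e-01, -6.000e-04, -6.886e-01]))
0.0 [0.499 0.164 0.183] [ 0.4   0.58 -0.71] [ 0.83 -0.56  0.  ]
0.16666666666666666 [0.493 0.136 0.188] [ 0.35  0.47 -0.81] [ 0.92 -0.3   0.23]
0.3333333333333333 [0.486 0.108 0.192] [ 0.36  0.33 -0.88] [0.92 0.02 0.38]
0.5 [0.479 0.079 0.197] [ 0.4   0.17 -0.9 ] [0.82 0.36 0.44]
0.6666666666666666 [0.472 0.051 0.201] [ 0.48  0.04 -0.88] [0.64 0.66 0.38]
0.8333333333333333 [0.465 0.023 0.205] [ 0.59 -0.06 -0.81] [0.41 0.89 0.23]
1.0 [ 0.459 -0.005  0.21 ] [ 0.7  -0.11 -0.71] [ 0.15  0.99 -0.  ]
```

```bash
python3 - <<'E'
from h import *
K=np.array([.5215,-.015,.046]);R1=Rpick(-.15)
G=K-R1[:,2]*.08+ez*.06
print(G,rel(R1,G))
E
```

```text
[ 0.46556666 -0.0065465   0.16256854] (array([ 0.3194,  0.5338, -0.4157]), array([-3.064e-01, -6.000e-04, -6.886e-01]))
```

Call:
servo_tool --targets "0.6 0.03 0.04 -0.06 -0.016 0 -0.036;0.8 0.06 0.1 -0.1 -0.032 0 -0.072;1 0.09 0.15 -0.15 -0.048 0 -0.108;1 0.12 0.2 -0.2 -0.064 0 -0.144;1 0.14 0.25 -0.25 -0.08 0 -0.18;1 0.16 0.3 -0.28 -0.096 0 -0.216;1 0.18 0.33 -0.31 -0.112 0 -0.252;1 0.2 0.37 -0.34 -0.128 0 -0.288;1 0.22 0.4 -0.36 -0.144 0 -0.324;1 0.24 0.43 -0.38 -0.16 0 -0.36;1 0.26 0.45 -0.39 -0.176 0 -0.396;1 0.27 0.47 -0.4 -0.192 0 -0.432"

```text
time: 13.83
tool_pos: [0.4766, 0.0106, 0.156]
ee_rot: [2.889, -0.414, 0.72]
wrist_force: [0.1, 0.4, -0.5]
width: 0.0941
```

```bash
python3 - <<'E'
from h import *
st()
K=np.array([.5215,-.015,.046]);R1=Rpick(-.15)
print(rel(R1,K-R1[:,2]*.08+ez*.06));print(rel(R1,K,.08))
E
```

```text
t 13.83 q [-0.22 -0.44  1.99  0.19  1.14 -0.93] p [0.4766 0.0106 0.156 ] rpy [ 2.889 -0.414  0.72 ] F [ 0.1  0.4 -0.5] w 0.0941
(array([-0.051 ,  0.0597,  0.0232]), array([-0.1144, -0.0005, -0.2547]))
(array([-0.1474,  0.0048,  0.236 ]), array([-0.1144, -0.0005, -0.2547]))
```

Call:
servo_tool --targets "1 -0.01 0.01 0.005 -0.016 0 -0.036;1 -0.02 0.02 0.01 -0.032 0 -0.072;1 -0.03 0.03 0.015 -0.048 0 -0.108;1 -0.04 0.04 0.02 -0.064 0 -0.144;1 -0.05 0.05 0.023 -0.08 0 -0.18;1 -0.06 0.06 0.04 -0.096 0 -0.216;1 -0.08 0.045 0.08 -0.112 0 -0.25;1 -0.1 0.03 0.13 -0.1144 0 -0.255;1 -0.13 0.015 0.19 -0.1144 0 -0.255;1 -0.147 0.005 0.236 -0.1144 0 -0.255;1 -0.147 0.005 0.236 -0.1144 0 -0.255"

```text
time: 14.75
tool_pos: [0.4759, -0.0073, 0.0842]
ee_rot: [2.366, -0.004, 1.419]
wrist_force: [-0.7, 0.6, -0.3]
width: 0.0939
```

```bash
python3 - <<'E'
from h import *
st()
K=np.array([.5215,-.015,.046]);R1=Rpick(-.15)
print(rel(R1,K,.08),rel(R1,K,0))
t=snap('top','t10');s=snap('side','s10')
im=t['image'][220:340,240:360,::-1];im2=s['image'][190:310,270:390,::-1]
cv2.imwrite('pics/t10c.png',np.hstack([cv2.resize(im,(400,400)),cv2.resize(im2,(400,400))]))
E
```

```text
t 14.75 q [-0.12 -0.57  2.34 -0.03  0.6  -1.52] p [ 0.4759 -0.0073  0.0842] rpy [ 2.366 -0.004  1.419] F [-0.7  0.6 -0.3] w 0.0939
(array([-0.003 ,  0.0226, -0.0053]), array([-0.003 , -0.0006, -0.0014])) (array([-0.0035,  0.0256,  0.3147]), array([-0.003 , -0.0006, -0.0014]))
```

View pics/t10c.png

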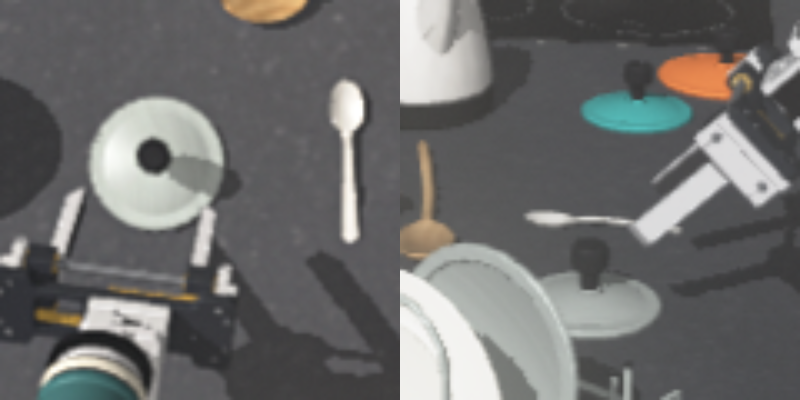

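Call:
servo_tool --targets "1 -0.003 0.025 0.06 -0.003 0 -0.001;1 -0.003 0.025 0.13 -0.003 0 -0.001;1 -0.003 0.025 0.2 -0.003 0 -0.001;1 -0.003 0.025 0.27 -0.003 0 -0.001;1 -0.003 0.025 0.315 -0.003 0 -0.001;1 -0.003 0.025 0.315 -0.003 0 -0.001;1 -0.003 0.025 0.315 -0.003 0 -0.001"

```text
time: 15.43
tool_pos: [0.5387, -0.018, 0.0394]
ee_rot: [2.347, -0.002, 1.42]
wrist_force: [0.7, -0.2, -0.3]
width: 0.094
```

```bash
python3 - <<'E'
from h import *
st()
K=np.array([.5215,-.015,.046]);R1=Rpick(-.15)
print(rel(R1,K,0))
E
```

```text
t 15.43 q [-0.13 -0.29  2.28 -0.04  0.35 -1.52] p [ 0.5387 -0.018   0.0394] rpy [ 2.347e+00 -2.000e-03  1.420e+00] F [ 0.7 -0.2 -0.3] w 0.094
(array([ 0.0016, -0.0308,  0.0075]), array([ 0.003 , -0.0003, -0.0007]))
```

Call:
servo_tool --targets "1 0.001 -0.02 0.005 0.003 0 0;1 0.001 -0.03 0.007 0.003 0 0;1 0.001 -0.03 0.007 0.003 0 0;0.6 0.001 -0.03 0.007 0.003 0 0;0.3 0.001 -0.03 0.007 0.003 0 0;0 0.001 -0.03 0.007 0.003 0 0"

```text
time: 15.93
tool_pos: [0.5344, -0.0173, 0.0329]
ee_rot: [2.355, -0.002, 1.42]
wrist_force: [-0.5, 0.1, 0.4]
width: 0.0771
```

```bash
python3 - <<'E'
from h import *
st()
K=np.array([.5215,-.015,.046]);R1=Rpick(-.15)
print(rel(R1,K,0))
E
```

```text
t 15.93 q [-0.13 -0.28  2.29 -0.04  0.35 -1.52] p [ 0.5344 -0.0173  0.0329] rpy [ 2.355e+00 -2.000e-03  1.420e+00] F [-0.5  0.1  0.4] w 0.0771
(array([ 0.0012, -0.    ,  0.002 ]), array([ 0.0004, -0.0003, -0.0007]))
```

Call:
servo_tool --targets "0 0 0 0.002 0 0 0;0 0 0 0.002 0 0 0;0 0 0 0.002 0 0 0;0 0 0 0.002 0 0 0;0 0 0 0.002 0 0 0;0 0 0 0.002 0 0 0;0 0 0 0.002 0 0 0;0 0 0 0.002 0 0 0;0 0 0 0.002 0 0 0;0 0 0 0.002 0 0 0"

```text
time: 16.77
tool_pos: [0.5346, -0.0172, 0.032]
ee_rot: [2.356, -0.002, 1.42]
wrist_force: [0.2, 0.1, -0.4]
width: 0.0293
```

```bash
python3 - <<'E'
from h import *
st()
E
```

```text
t 16.77 q [-0.13 -0.28  2.29 -0.04  0.35 -1.52] p [ 0.5346 -0.0172  0.032 ] rpy [ 2.356e+00 -2.000e-03  1.420e+00] F [ 0.2  0.1 -0.4] w 0.0293
```

Gripped (29.3 mm). Lift vertically.

Call:
servo_tool --targets "0 0 0.02 -0.02 0 0 0;0 0 0.06 -0.06 0 0 0;0 0 0.12 -0.12 0 0 0;0 0 0.18 -0.18 0 0 0;0 0 0.24 -0.24 0 0 0;0 0 0.3 -0.3 0 0 0;0 0 0.34 -0.34 0 0 0;0 0 0.36 -0.36 0 0 0;0 0 0.36 -0.36 0 0 0"

```text
time: 17.52
tool_pos: [0.5353, -0.0177, 0.162]
ee_rot: [2.352, -0.002, 1.42]
wrist_force: [0.8, 0.1, -1.8]
width: 0.0295
```

```bash
python3 - <<'E'
from h import *
st()
R1=Rplace(YAW)
# F set estimate in the same frame as used for the middle (.0145,.003): x -.0793 , y .005
G1=tgt(-.078,.004,.165)
p,R0=cur();G0=p-R0[:,2]*.019;w=Rn.from_matrix(R0.T@R1).as_rotvec();aT=np.array([0,np.sqrt(.5),-np.sqrt(.5)])
for f in np.linspace(0,1,9):
    R=R0@Rn.from_rotvec(w*f).as_matrix();G=G0+(G1-G0)*f;a=R@aT;c=G-.046*a
    print(f,G.round(3),R[:,2].round(2),a.round(2),'c',c.round(3),'low',(c[2]-.058*np.sqrt(1-a[2]**2)).round(3))
print(rel(R1,G1))
E
```

```text
t 17.52 q [-0.13 -0.47  2.13 -0.02  0.7  -1.54] p [ 0.5353 -0.0177  0.162 ] rpy [ 2.352e+00 -2.000e-03  1.420e+00] F [ 0.8  0.1 -1.8] w 0.0295
0.0 [ 0.522 -0.016  0.175] [ 0.7  -0.11 -0.7 ] [-0. -0.  1.] c [ 0.522 -0.016  0.129] low 0.129
0.125 [0.519 0.007 0.174] [ 0.62 -0.08 -0.78] [ 0.07 -0.21  0.97] c [0.516 0.017 0.129] low 0.116
0.25 [0.516 0.029 0.173] [ 0.53 -0.02 -0.85] [ 0.09 -0.42  0.9 ] c [0.512 0.049 0.131] low 0.106
0.375 [0.513 0.052 0.171] [ 0.46  0.07 -0.89] [ 0.07 -0.62  0.79] c [0.51  0.08  0.135] low 0.099
0.5 [0.51  0.074 0.17 ] [ 0.4   0.17 -0.9 ] [-0.   -0.77  0.64] c [0.51  0.11  0.141] low 0.096
0.625 [0.507 0.097 0.169] [ 0.36  0.29 -0.89] [-0.11 -0.88  0.47] c [0.512 0.137 0.147] low 0.096
0.75 [0.504 0.119 0.168] [ 0.35  0.4  -0.85] [-0.25 -0.92  0.3 ] c [0.515 0.162 0.154] low 0.099
0.875 [0.501 0.142 0.166] [ 0.36  0.5  -0.79] [-0.4  -0.91  0.14] c [0.519 0.183 0.16 ] low 0.103
1.0 [0.498 0.164 0.165] [ 0.4   0.59 -0.71] [-0.56 -0.83 -0.  ] c [0.523 0.202 0.165] low 0.107
(array([ 0.7449, -0.1968, -0.1368]), array([ 0.3072, -0.0018,  0.6883]))
```

Call:
servo_tool --targets "0 0.015 -0.004 -0.003 0.006 0 0.014;0 0.045 -0.012 -0.008 0.018 0 0.042;0 0.08 -0.021 -0.015 0.033 0 0.075;0 0.12 -0.032 -0.022 0.05 0 0.112;0 0.16 -0.042 -0.03 0.066 0 0.148;0 0.2 -0.053 -0.037 0.083 0 0.185;0 0.24 -0.063 -0.044 0.099 0 0.222;0 0.28 -0.074 -0.051 0.115 0 0.259;0 0.31 -0.082 -0.057 0.128 0 0.287;0 0.34 -0.09 -0.062 0.14 0 0.314;0 0.36 -0.095 -0.066 0.149 0 0.333;0 0.372 -0.098 -0.068 0.153 0 0.344"

```text
time: 18.52
tool_pos: [0.5188, 0.0788, 0.1519]
ee_rot: [-3.137, -0.448, 0.408]
wrist_force: [-0.2, 0.0, -2.1]
width: 0.0293
```

```bash
python3 - <<'E'
from h import *
st();print(rel(Rplace(YAW),tgt(-.078,.004,.165)))
E
```

```text
t 18.52 q [-0.1  -0.27  1.87  0.24  1.15 -0.57] p [0.5188 0.0788 0.1519] rpy [-3.137 -0.448  0.408] F [-0.2  0.  -2.1] w 0.0293
(array([ 0.0921, -0.3762,  0.0473]), array([0.1531, 0.0005, 0.3428]))
```

Call:
servo_tool --targets "0 0.005 -0.018 0.002 0.008 0 0.017;0 0.012 -0.05 0.006 0.02 0 0.045;0 0.021 -0.085 0.011 0.035 0 0.078;0 0.03 -0.12 0.015 0.05 0 0.11;0 0.04 -0.16 0.02 0.065 0 0.146;0 0.05 -0.2 0.025 0.081 0 0.182;0 0.06 -0.24 0.03 0.098 0 0.219;0 0.07 -0.28 0.035 0.114 0 0.255;0 0.077 -0.31 0.039 0.126 0 0.283;0 0.085 -0.345 0.043 0.14 0 0.315;0 0.09 -0.367 0.046 0.15 0 0.335;0 0.092 -0.376 0.047 0.153 0 0.343"

```text
time: 19.52
tool_pos: [0.5038, 0.1752, 0.1502]
ee_rot: [-2.359, 0.003, -0.596]
wrist_force: [0.1, 0.6, -2.0]
width: 0.0291
```

```bash
python3 - <<'E'
from h import *
st();print(rel(Rplace(YAW),tgt(-.078,.004,.125)))
t=snap('top','t11');s=snap('side','s11')
c,a=lidc();st()
u=np.array([-a[1],a[0],0]);u/=np.linalg.norm(u);v=np.cross(a,u)
th=np.linspace(0,2*np.pi,400)
for nm,S in(('top',t),('side',s)):
    P=np.array([proj(S,c+h*a+.058*(np.cos(x)*u+np.sin(x)*v)) for h in(0,.006) for x in th])
    for k in (P[:,0].argmin(),P[:,0].argmax(),P[:,1].argmin(),P[:,1].argmax()): print(nm,P[k].round(1))
crop(t['image'],150,215,230,300,7,'t11c');crop(s['image'],270,220,360,330,6,'s11c')
E
```

```text
t 19.52 q [-0.24 -0.25  2.    0.79  1.19  0.13] p [0.5038 0.1752 0.1502] rpy [-2.359  0.003 -0.596] F [ 0.1  0.6 -2. ] w 0.0291
(array([0.0044, 0.1069, 0.1118]), array([ 0.0007,  0.0006, -0.0005]))
lid rack x -0.0784 y 0.0045 z 0.1649
t 19.62 q [-0.24 -0.25  2.    0.79  1.19  0.13] p [0.5044 0.1752 0.1515] rpy [-2.359e+00 -1.000e-03 -5.930e-01] F [ 0.2 -0.3 -1.8] w 0.0293
top [181.3 276.8]
top [212.8 246.7]
top [208.1 241.8]
top [186.  281.8]
side [300.5 249.3]
side [343.9 260.6]
side [318.2 229.1]
side [326.4 280.7]
```

View pics/s11c.png

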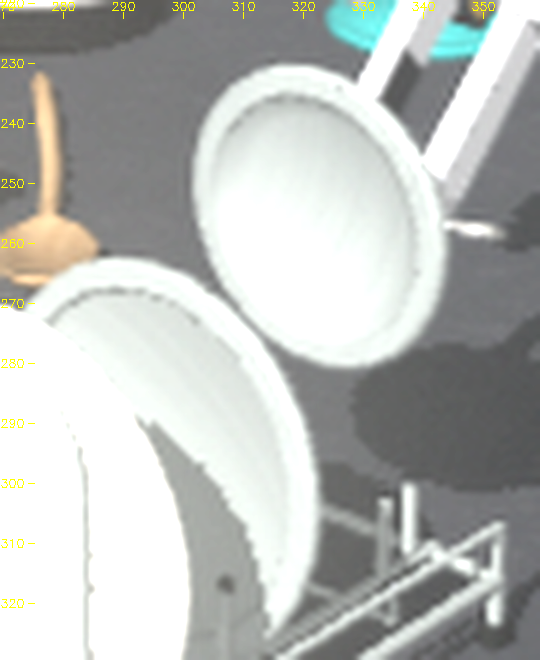

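View pics/t11c.png

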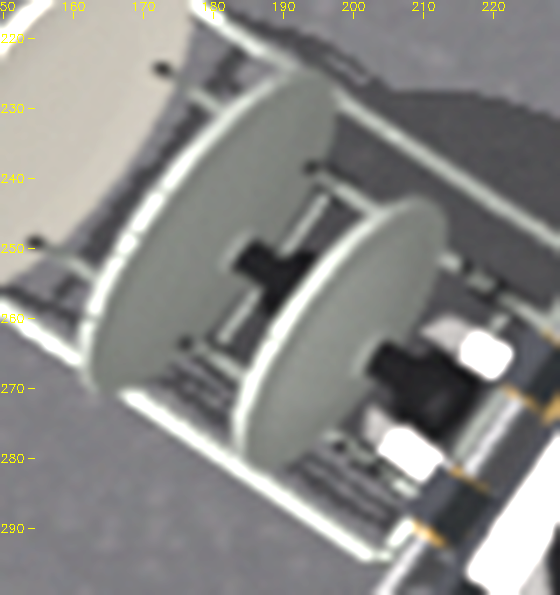

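```bash
python3 - <<'E'
from h import *
t=load('t11');s=load('s11')
for y in(.042,-.042):
    q=ORG+EX*(-.078-.003)+EY*(y+.004)
    q[2]=.068; print('side tip',y,proj(s,q)+[.65,.85]); 
    for z in(.068,.06,.05,.03): q[2]=z; print('  top',z,proj(t,q)+[1.2,.6])
    q[2]=.068
    print(' d/5mm x side',proj(s,q+EX*.005)-proj(s,q),'top',proj(t,q+EX*.005)-proj(t,q),'y side',proj(s,q+EY*.005)-proj(s,q),'top',proj(t,q+EY*.005)-proj(t,q))
crop(t['image'],190,240,230,290,14,'t11d')
crop(s['image'],295,285,345,325,14,'s11d')
E
```

```text
side tip 0.042 [335.92014789 301.30985729]
  top 0.068 [199.08952135 280.52314402]
  top 0.06 [199.86499535 280.86581123]
  top 0.05 [200.82073643 281.28813503]
  top 0.03 [202.68820292 282.11333295]
 d/5mm x side [-1.36712946  0.79518947] top [-1.48929467 -0.9911565 ] y side [1.81299502 0.6889904 ] top [-1.07649398  1.53351001]
side tip -0.042 [306.72703163 290.21563114]
  top 0.068 [216.96950928 255.05236473]
  top 0.06 [217.62554912 255.5497742 ]
  top 0.05 [218.43421377 256.16290383]
  top 0.03 [220.01468801 257.36121956]
 d/5mm x side [-1.39986666  0.73105123] top [-1.48038843 -0.97053752] y side [1.67346461 0.63596482] top [-1.05356389  1.50084516]
```

View pics/t11d.png

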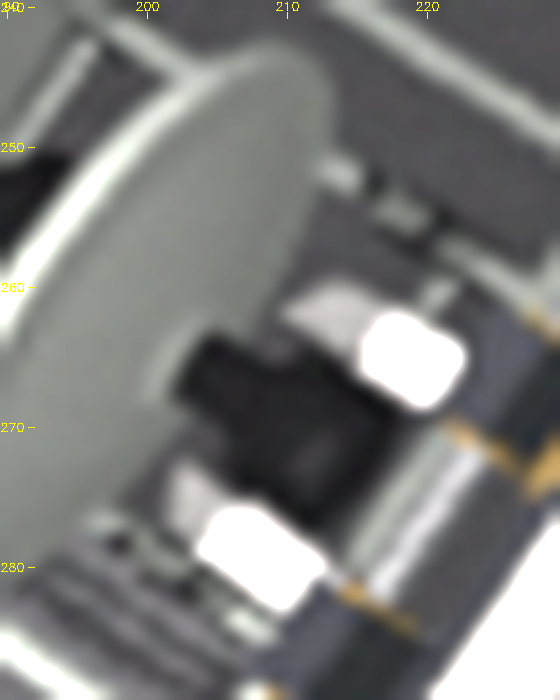

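View pics/s11d.png

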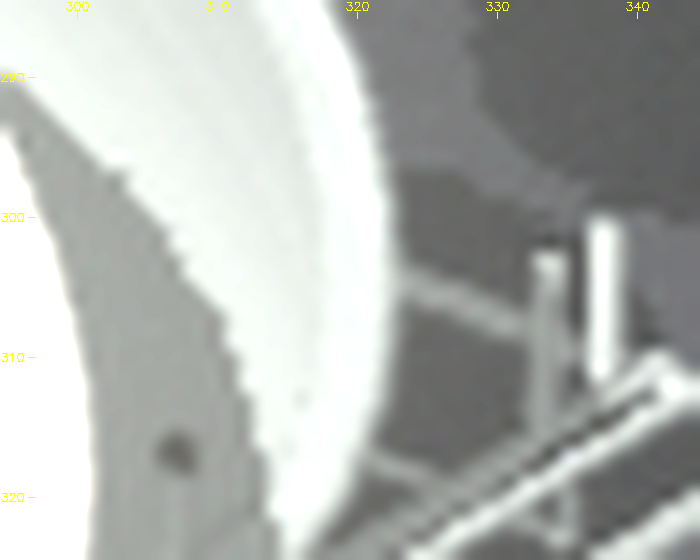

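```bash
python3 - <<'E'
from h import *
for z in (.12,.112): print(z,rel(Rplace(YAW),tgt(-.0778,.002,z)))
E
```

```text
0.12 (array([0.0094, 0.1249, 0.1293]), array([0.0007, 0.0002, 0.0008]))
0.112 (array([0.0094, 0.1475, 0.152 ]), array([0.0007, 0.0002, 0.0008]))
```

Call:
servo_tool --targets "0 0.003 0.03 0.03 0 0 0;0 0.006 0.06 0.06 0 0 0;0 0.009 0.09 0.092 0 0 0;0 0.009 0.115 0.118 0 0 0;0 0.009 0.135 0.139 0 0 0;0 0.009 0.147 0.152 0.001 0 0.001;0 0.009 0.147 0.152 0.001 0 0.001;0 0.009 0.147 0.152 0.001 0 0.001;0 0.009 0.147 0.152 0.001 0 0.001"

```text
time: 20.37
tool_pos: [0.5085, 0.1746, 0.1014]
ee_rot: [-2.352, -0.002, -0.596]
wrist_force: [0.6, 0.3, -2.0]
width: 0.0294
```

```bash
python3 - <<'E'
from h import *
st();lidc()
for z in (.112,.105,.098,.09): print(z,rel(Rplace(YAW),tgt(-.0778,.002,z)))
E
```

```text
t 20.37 q [-0.24 -0.18  2.06  0.84  1.1   0.02] p [0.5085 0.1746 0.1014] rpy [-2.352e+00 -2.000e-03 -5.960e-01] F [ 0.6  0.3 -2. ] w 0.0294
lid rack x -0.0767 y 0.0008 z 0.1150
0.112 (array([-0.005 ,  0.0113,  0.0047]), array([-0.0012, -0.0005,  0.0005]))
0.105 (array([-0.0051,  0.0312,  0.0244]), array([-0.0012, -0.0005,  0.0005]))
0.098 (array([-0.0051,  0.0511,  0.0441]), array([-0.0012, -0.0005,  0.0005]))
0.09 (array([-0.0052,  0.0738,  0.0667]), array([-0.0012, -0.0005,  0.0005]))
```

Call:
servo_tool --targets "0 -0.003 0.007 0.002 -0.001 0 0;0 -0.005 0.013 0.006 -0.001 0 0;0 -0.005 0.019 0.012 -0.001 0 0;0 -0.005 0.025 0.018 -0.001 0 0;0 -0.005 0.031 0.024 -0.001 0 0;0 -0.005 0.037 0.03 -0.001 0 0;0 -0.005 0.043 0.036 -0.001 0 0;0 -0.005 0.046 0.039 -0.001 0 0;0 -0.005 0.046 0.039 -0.001 0 0"

```text
time: 21.12
tool_pos: [0.5063, 0.1741, 0.0853]
ee_rot: [-2.357, -0.001, -0.596]
wrist_force: [-1.1, -3.2, -2.0]
width: 0.0292
```

```bash
python3 - <<'E'
from h import *
st();lidc()
t=snap('top','t12');s=snap('side','s12')
crop(t['image'],165,225,235,300,8,'t12c');crop(s['image'],280,245,360,330,8,'s12c')
lidc()
E
```

```text
t 21.12 q [-0.24 -0.16  2.08  0.85  1.08 -0.  ] p [0.5063 0.1741 0.0853] rpy [-2.357e+00 -1.000e-03 -5.960e-01] F [-1.1 -3.2 -2. ] w 0.0292
lid rack x -0.0783 y 0.0022 z 0.0987
lid rack x -0.0782 y 0.0022 z 0.0989
```

View pics/s12c.png

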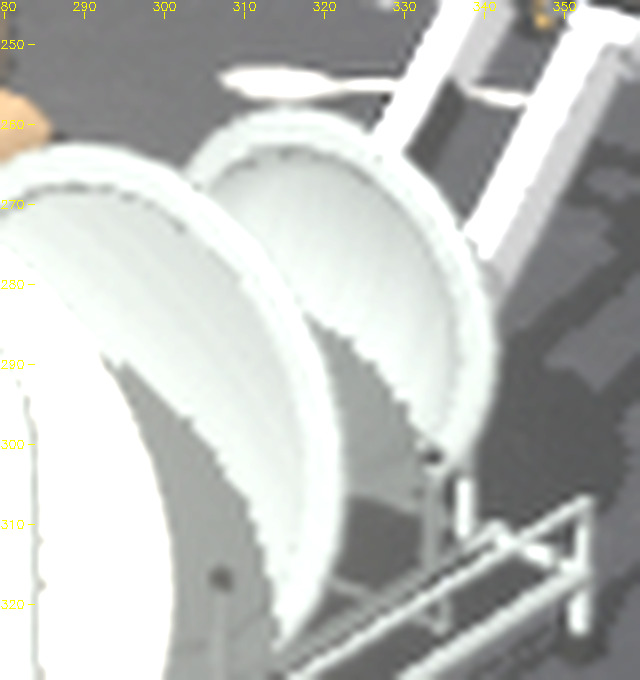

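View pics/t12c.png

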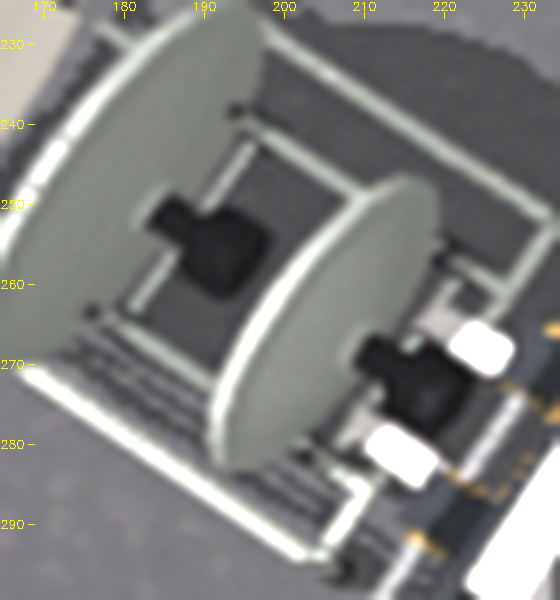

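Call:
servo_tool --targets "0 0 0.003 -0.003 0 0 0;0 0 0.009 0.002 0 0 0;0 0 0.015 0.008 0 0 0;0 0 0.021 0.014 0 0 0;0 0 0.027 0.02 0 0 0;0 0 0.033 0.026 0 0 0;0 0 0.039 0.032 0 0 0;0 0 0.045 0.038 0 0 0;0 0 0.051 0.044 0 0 0;0 0 0.056 0.049 0 0 0;0 0 0.056 0.049 0 0 0"

```text
time: 22.13
tool_pos: [0.5054, 0.1734, 0.0667]
ee_rot: [-2.356, -0.001, -0.596]
wrist_force: [0.1, -0.3, -0.7]
width: 0.0296
```

```bash
python3 - <<'E'
from h import *
st();lidc()
E
```

```text
t 22.13 q [-0.24 -0.14  2.1   0.87  1.05 -0.05] p [0.5054 0.1734 0.0667] rpy [-2.356e+00 -1.000e-03 -5.960e-01] F [ 0.1 -0.3 -0.7] w 0.0296
lid rack x -0.0794 y 0.0026 z 0.0801
```

Call:
servo_tool --targets "0 0 0.003 0.003 0 0 0;0 0 0.006 0.006 0 0 0;0 0 0.009 0.009 0 0 0;0 0 0.009 0.009 0 0 0"

```text
time: 22.47
tool_pos: [0.5056, 0.1733, 0.0638]
ee_rot: [-2.356, -0.001, -0.596]
wrist_force: [-0.4, 0.1, -1.8]
width: 0.0294
```

Call:
servo_tool --targets "0 0 0.003 0.003 0 0 0;0 0 0.006 0.006 0 0 0;0 0 0.009 0.009 0 0 0;0 0 0.009 0.009 0 0 0"

```text
time: 22.8
tool_pos: [0.5063, 0.1732, 0.0613]
ee_rot: [-2.355, -0.002, -0.597]
wrist_force: [1.0, -0.4, -1.0]
width: 0.0293
```

```bash
python3 - <<'E'
from h import *
st();lidc()
E
```

```text
t 22.80 q [-0.24 -0.13  2.1   0.88  1.04 -0.06] p [0.5063 0.1732 0.0613] rpy [-2.355e+00 -2.000e-03 -5.970e-01] F [ 1.  -0.4 -1. ] w 0.0293
lid rack x -0.0791 y 0.0017 z 0.0748
```

Call:
servo_tool --targets "0 0 0.002 0.002 0 0 0;0 0 0.004 0.004 0 0 0;0 0 0.005 0.005 0 0 0;0 0 0.005 0.005 0 0 0"

```text
time: 23.13
tool_pos: [0.5065, 0.173, 0.0606]
ee_rot: [-2.355, -0.003, -0.596]
wrist_force: [-4.2, -4.7, 5.7]
width: 0.0292
```

```bash
python3 - <<'E'
from h import *
st();lidc()
E
```

```text
t 23.13 q [-0.24 -0.12  2.1   0.88  1.04 -0.07] p [0.5065 0.173  0.0606] rpy [-2.355 -0.003 -0.596] F [-4.2 -4.7  5.7] w 0.0292
lid rack x -0.0791 y 0.0015 z 0.0740
```

Call:
servo_tool --targets "0 0 0.001 -0.005 0 0 0;0 0 0.004 -0.006 0 0 0;0 0 0.004 -0.006 0 0 0"

```text
time: 23.38
tool_pos: [0.5056, 0.1717, 0.0603]
ee_rot: [-2.355, -0.003, -0.597]
wrist_force: [1.8, -0.3, 2.6]
width: 0.0297
```

Lightly resting. Release gently.

Call:
servo_tool --targets "0.33 0 0 0 0 0 0;0.35 0 0 0 0 0 0;0.38 0 0 0 0 0 0;0.42 0 0 0 0 0 0;0.46 0 0 0 0 0 0;0.5 0 0 0 0 0 0;0.5 0 0 0 0 0 0;0.5 0 0 0 0 0 0"

```text
time: 24.05
tool_pos: [0.5046, 0.1719, 0.0594]
ee_rot: [-2.356, -0.001, -0.596]
wrist_force: [-0.7, -0.0, 0.4]
width: 0.0466
```

```bash
python3 - <<'E'
from h import *
st();lidc()
t=snap('top','t13');s=snap('side','s13')
crop(t['image'],165,225,235,300,8,'t13c');crop(s['image'],280,245,360,330,8,'s13c')
E
```

```text
t 24.05 q [-0.25 -0.13  2.1   0.88  1.04 -0.07] p [0.5046 0.1719 0.0594] rpy [-2.356e+00 -1.000e-03 -5.960e-01] F [-0.7 -0.   0.4] w 0.0466
lid rack x -0.0810 y 0.0025 z 0.0728
```

View pics/s13c.png

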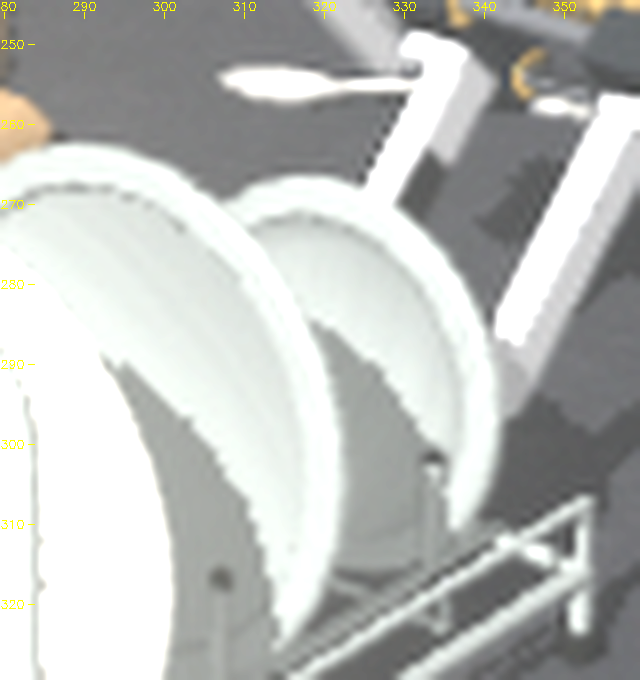

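View pics/t13c.png

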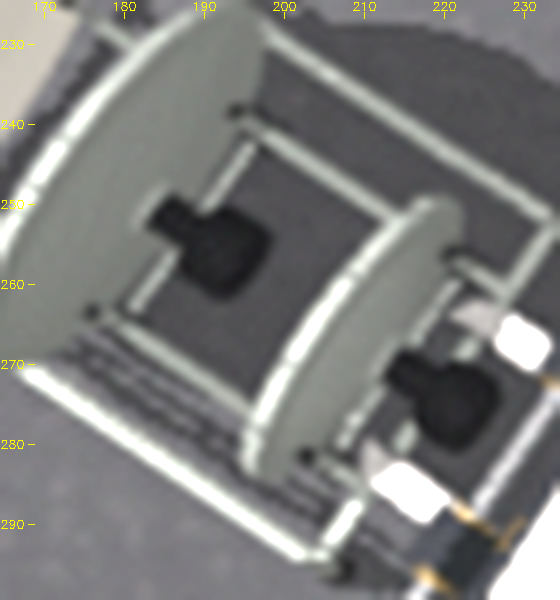

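Call:
servo_tool --targets "0.5 0 0 -0.04 0 0 0;0.5 0 0 -0.1 0 0 0;0.5 0 0 -0.18 0 0 0;0.5 0 0 -0.26 0 0 0;0.5 0 0 -0.36 0 0 0;0.5 0 0 -0.46 0 0 0;0.5 0 0 -0.5 0 0 0;0.5 0 0 -0.5 0 0 0"

```text
time: 24.82
tool_pos: [0.4562, 0.0971, 0.1502]
ee_rot: [-2.355, -0.006, -0.598]
wrist_force: [0.5, 0.4, -0.1]
width: 0.0469
```

```bash
python3 - <<'E'
from h import *
st()
t=snap('top','t14');s=snap('side','s14')
crop(t['image'],150,215,230,300,7,'t14c');crop(s['image'],280,245,360,330,8,'s14c')
th=np.linspace(0,2*np.pi,400)
for nmL,R,r,x0 in(('small',.058,.040,-.0795),('large',.075,.0621,.0125)):
 for lean in (0,4,8):
  l=np.radians(lean)
  a=-EX*np.cos(l)-ez*np.sin(l); up=np.cross(a,EY); up=up if up[2]>0 else -up
  c=ORG+EX*x0+EY*.003+ez*.0336+up*r
  for nm,S,o in(('top',t,(1.3,.4)),('side',s,(.7,1.))):
    P=np.array([proj(S,c+R*(np.cos(x)*EY+np.sin(x)*up)) for x in th])+o
    (cx,cy),ax,an=cv2.fitEllipse(P.astype(np.float32))
    print(nmL,lean,nm,'x %.1f %.1f y %.1f %.1f'%(P[:,0].min(),P[:,0].max(),P[:,1].min(),P[:,1].max()),'topedge',(proj(S,c+R*up)+o).round(1),'knob head mid',(proj(S,c+.046*a)+o).round(1),'axes',np.round(ax,1))
E
```

```text
t 24.82 q [-0.5  -0.34  2.07  0.8   1.38 -0.05] p [0.4562 0.0971 0.1502] rpy [-2.355 -0.006 -0.598] F [ 0.5  0.4 -0.1] w 0.0469
small 0 top x 193.6 220.6 y 248.7 284.6 topedge [201.9 263.3] knob head mid [221.2 275.7] axes [12.2 43.2]
small 0 side x 300.7 341.1 y 269.1 317.9 topedge [320.9 270.1] knob head mid [332.8 286.9] axes [36.5 51.8]
small 4 top x 195.0 221.1 y 249.4 285.0 topedge [204.1 264.8] knob head mid [222.3 276.4] axes [ 9.2 43.2]
small 4 side x 301.5 342.0 y 268.2 318.1 topedge [322.8 269.2] knob head mid [333.4 287.8] axes [38.  51.8]
small 8 top x 196.2 221.6 y 250.1 285.5 topedge [206.3 266.2] knob head mid [223.3 277. ] axes [ 6.2 43.2]
small 8 side x 302.1 342.8 y 267.6 318.2 topedge [324.7 268.6] knob head mid [334.  288.8] axes [39.3 51.7]
large 0 top x 158.3 195.7 y 223.5 270.5 topedge [168.5 241.5] knob head mid [191.5 256.2] axes [20.3 56.5]
large 0 side x 267.6 321.3 y 265.1 332.4 topedge [293.5 266.4] knob head mid [307.4 291.7] axes [48.  71.4]
large 4 top x 160.5 196.4 y 224.6 271.3 topedge [171.5 243.6] knob head mid [193.1 257.3] axes [16.3 56.5]
large 4 side x 269.0 322.7 y 263.9 332.4 topedge [296.6 265.2] knob head mid [308.6 292.4] axes [50.1 71.3]
large 8 top x 162.5 197.2 y 225.8 272.0 topedge [174.7 245.6] knob head mid [194.7 258.3] axes [12.2 56.5]
large 8 side x 270.2 324.2 y 263.0 332.5 topedge [299.6 264.3] knob head mid [309.7 293.3] axes [51.9 71.1]
```

View pics/t14c.png

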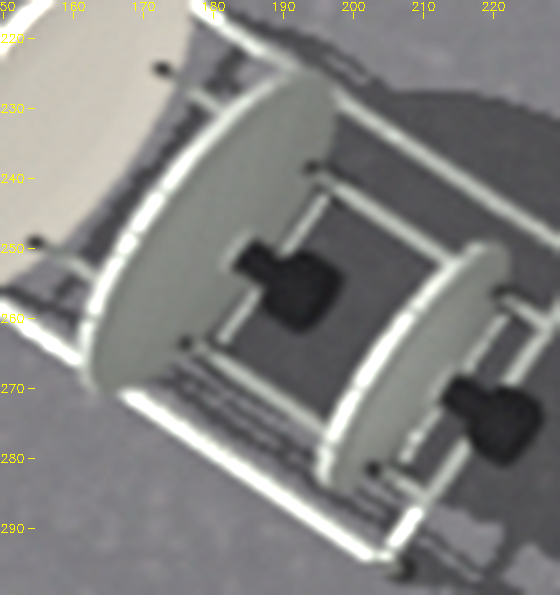

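View pics/s14c.png

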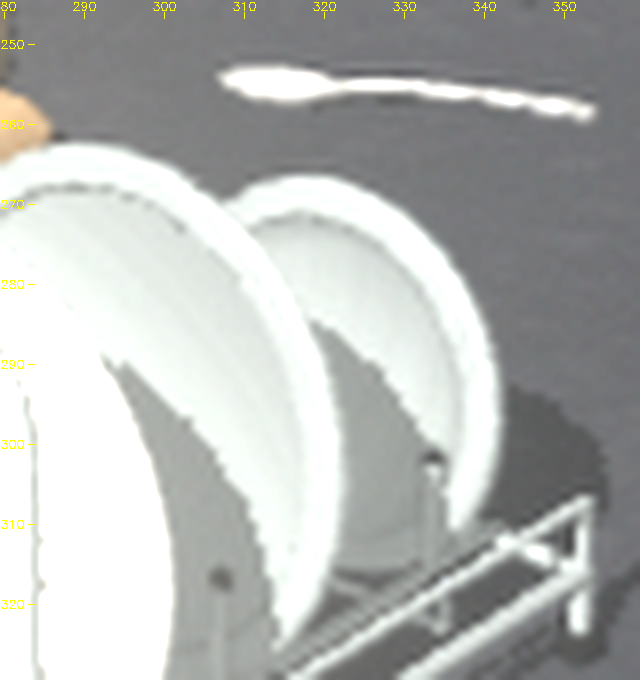

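```bash
python3 - <<'E'
from h import *
t=load('t14')
im=t['image'];crop(im,190,240,230,290,14,'t14d');crop(im,155,218,205,275,12,'t14e')
th=np.linspace(0,2*np.pi,400)
# profile samples along EX direction image at offsets: print predicted back-edge/front-edge crossing for chords at y=+-.03 (in lid plane height = centre)
for nmL,R,r,x0,ys in(('small',.058,.040,-.0795,(-.03,.03)),('large',.075,.0621,.0125,(-.04,.04))):
 for lean in(0,4,8):
  l=np.radians(lean);a=-EX*np.cos(l)-ez*np.sin(l); up=np.cross(a,EY); up=up if up[2]>0 else -up
  c=ORG+EX*x0+EY*.003+ez*.0336+up*r
  out=[]
  for y in ys:
    hh=np.sqrt(R*R-y*y)
    out.append([ (proj(t,c+EY*y+up*hh)+[1.3,.4]).round(1).tolist(), (proj(t,c+.006*a+EY*y+up*hh)+[1.3,.4]).round(1).tolist()])
  print(nmL,lean,out)
E
```

```text
small 0 [[[209.4, 254.4], [211.3, 255.6]], [[196.0, 273.4], [197.9, 274.6]]]
small 4 [[[211.4, 255.7], [213.3, 256.9]], [[198.0, 274.7], [199.9, 275.9]]]
small 8 [[[213.4, 257.0], [215.3, 258.2]], [[200.0, 276.0], [201.9, 277.3]]]
large 0 [[[179.2, 229.7], [181.1, 230.9]], [[160.6, 255.3], [162.5, 256.6]]]
large 4 [[[182.0, 231.5], [183.9, 232.8]], [[163.4, 257.2], [165.4, 258.5]]]
large 8 [[[184.8, 233.4], [186.8, 234.7]], [[166.3, 259.1], [168.3, 260.4]]]
```

View pics/t14d.png

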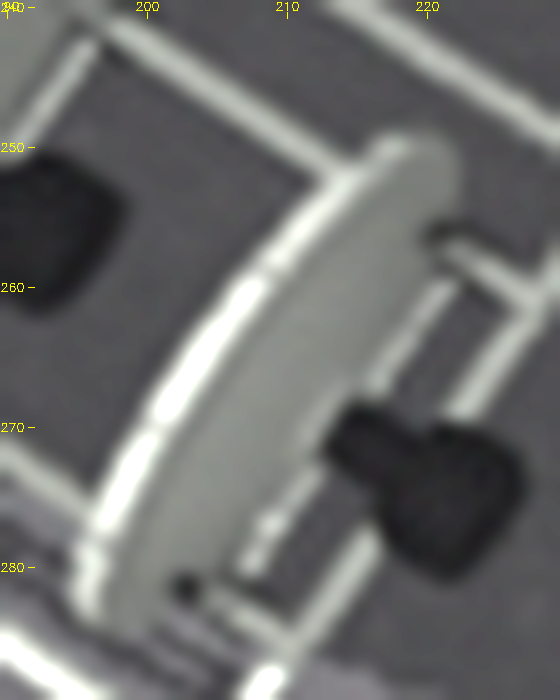

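View pics/t14e.png

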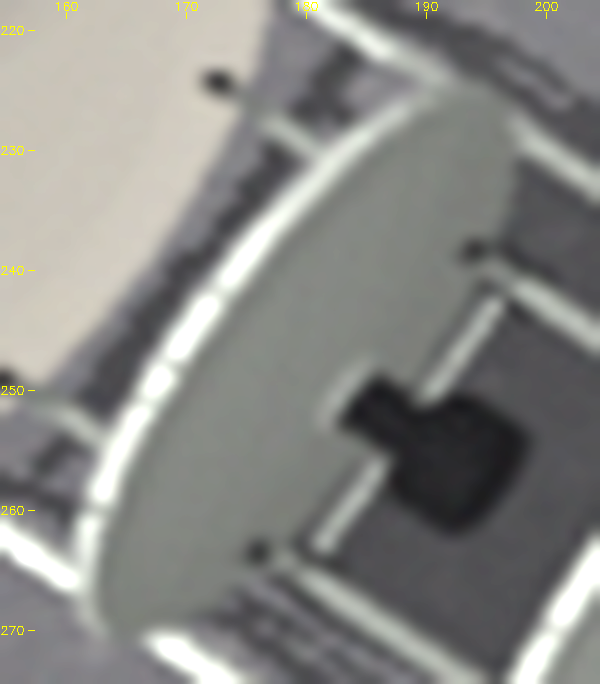

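```bash
python3 - <<'E'
from h import *
st()
a=load('top0')['image'];b=load('t14')['image'];s0=load('side0')['image'];s1=load('s14')['image']
def sh(A,B,x0,y0,x1,y1):
    f=lambda I:cv2.cvtColor(I[y0:y1,x0:x1],cv2.COLOR_RGB2GRAY).astype(np.float32)
    return np.round(cv2.phaseCorrelate(f(A),f(B))[0],2), float(np.abs(f(A)-f(B)).mean().round(1))
print('plate top',sh(a,b,132,205,168,245),'side',sh(s0,s1,240,268,290,345))
print('mug',sh(a,b,250,185,285,215),'wooden',sh(a,b,300,198,410,230),'teaspoon',sh(a,b,335,238,352,298),'garlic',sh(a,b,330,185,355,210))
cv2.imwrite('pics/fin.png',np.vstack([b[140:330,120:560,::-1]]))
E
```

```text
t 24.92 q [-0.5  -0.34  2.07  0.8   1.38 -0.05] p [0.4552 0.0985 0.1478] rpy [-2.356e+00 -2.000e-03 -5.970e-01] F [ 0.8  0.2 -0.5] w 0.0471
plate top (array([0.01, 0.  ]), 1.399999976158142) side (array([-0.01,  0.02]), 4.099999904632568)
mug (array([0.04, 0.01]), 1.100000023841858) wooden (array([-0.  , -0.01]), 0.8999999761581421) teaspoon (array([-0.04, -0.04]), 1.5) garlic (array([0.43, 0.45]), 1.0)
```

View pics/fin.png

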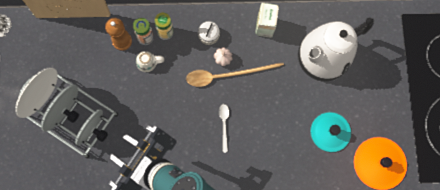

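The final picture shows both lids standing in the rack with the knobs to the front. The plate and the other things are unmoved and the gripper is clear, so I'm handing in.

```bash
python3 - <<'E'
from h import *
robot.close_job()
E
```

```text
the job is handed in; nothing more can be done
```

I stood the large steel lid in the middle bay and the small one in the front bay, both with the knob to the front, and handed the job in at about 25 s of the 64 s.

**Seating:** I lowered each lid between its tines until the rails pushed back with about 8–10 N. By the arm's reading the large lid's centre was then about 96 mm above the worktop (home is 95.7 mm) and the small lid's about 74 mm (home is 74.2 mm). The height reading was good to only about 1 mm. I then released each lid slowly.

**Between the tines:** The last pictures show one tine before and one behind each rim on the near rail. The gripper was backed well clear.

**Other things:** Comparing the first and last pictures, the plate, mug, wooden spoon and teaspoon had shifted by less than 0.1 pixel. The garlic came out at about 0.4 pixel in each direction, roughly 2 mm, far below its limit.

**Least certain:** After release both lids lean slightly to the front, within the slack of the tines. From the top picture I put this at 4–5 degrees, give or take about 2, against the limit of 8. The side picture was less clear and would also allow 6–8 degrees. I did not re-grip the lids to straighten them.

I did not measure directly whether the lids are centred between the rails; I relied on their rims centring themselves.

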